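# Make up two blower kits from the bench stock

### The arm

A 7-joint arm with a two-finger parallel gripper is mounted at the origin on the work surface. World frame = base frame: x ahead of the robot, y to its left, z up, the work surface at z = 0. Lengths are in m, angles in degrees, forces in N, time in s.
With the tool pointing down it reaches from about 0.425 to 0.875 m from the base axis. Payload 4.7 kg.
Tool frame: the origin (TCP) lies on the centre line of the jaws, within the pads' length; the fingertips stand arm.tip_extent ahead of it and the grasp point (between the pads) lies 6 mm ahead of it (arm.tip_extent is the distance from the TCP to the fingertips, in m); z points along the fingers, y is the direction in which the jaws open and shut (so a half turn about z gives the same grasp; the last joint's range is limited). The gripper opens to 87 mm and grips with 3 to 60 N. Pads are 19 mm wide; open, the fingers measure 117 mm over their backs; the gripper's body (75 mm by 190 mm) begins 51 mm behind the grasp point.
Start: joints at [-73.677, 18.392, -4.016, 83.108, 1.295, 78.541, -3.26], TCP at [0.174, 0.626, 0.248] pointing down, gripper open.
Joint ranges: [-163.93, 163.93], [-17.29, 119.83], [-79.2, 71.16], [3.27, 140.29], [-89.18, 269.18], [5.43, 117.66], [-154.24, 154.24]. Speed limits (degrees/s): [147.25, 147.25, 180, 180, 180, 180, 180].

### API

Orientations are given as a 3x3 rotation matrix whose columns are the frame's x, y, z axes.
In Python, from bench import arm gives the robot as it stands.
- The arm moves only by the tool play_rows, never from a script. Its argument "plan" is a list of rows, each an object of numbers: "tx", "ty", "tz": the shift along the tool's x, y, z in cm; "ax", "ay", "az": the turn, a rotation vector about the tool's x, y, z in rad. A call has 1 to 12 rows; each row shifts and turns the pose as measured when the row begins, along the tool's axes as they then stand; what a row does not reach is not made up. A row lasts 1/10 s, in which the tool goes at most 50 mm and 8.59 degrees, less where a joint would pass 70% of its speed; a pose out of reach is approached as far as the arm can. A call is refused whole if a number of a shift passes 5 or a number of a turn 0.15, either way. A call with a gripper value outside its range is refused whole. "jaw" is the opening, from 0 (shut) to 1 (fully open), set as the call begins (left out, the last holds). The fingers move at their own pace and stop on an object; "squeeze" is the grip in N (left out, the last holds). Time passes only in rows, so rows that do not move let the fingers close. It gives the time, the measured TCP pose, the force and the opening at its end, in the units of the state.
- arm.get_obs(): the state, without advancing time (a new reading comes with each control period).
- arm.camera(name): name is "scene" or "side" or "wrist"; returns a dict with "img" (400x640x3 uint8, red, green, blue), "z_map" (400x640 float32, m along the optical axis (not along the pixel's ray), 0 where there is no reading), "K" (3x3 intrinsics, pixels), "rvec" (rotation vector, rad) and "tvec" (3), from world to camera coordinates, as OpenCV has them. Camera axes: x right, y down, z forward; pixel columns grow to the right and rows downward; lengths in m; the calibration is good to about 2 mm. The wrist camera is an equidistant fisheye: a pixel r from the principal point sees the ray r / f radians off the axis. A picture is of the moment at which its call begins.
- arm.close_job(): hands the job in, once; it reports no verdict.
The state is a dict: "clock": time; "joint_positions": joint angles; "dq": joint speeds; "joint_torque": joint torques, N m; "eef_pos": TCP position; "eef_rot": TCP orientation; "ft_force": force on the tool from outside, world axes, zero at the start; "moment": the same for the moment, N m; "gripper_width": opening from 0.0 (shut) to 1.0 (fully open).
Only numpy, scipy, OpenCV 4.12 (cv2) and the standard library are available. Lean on these libraries where they do the work, as an engineer would, in place of code of your own. Each camera call takes 0.05 s, during which the arm holds its last target. There are 200 camera calls.

### The job

Make up the two blower kits from the stock standing on the bench. The three-pocket tray gets the large capacitor in its round pocket, the contactor in the larger oblong pocket and the solenoid valve in the smaller one; the two-pocket tray gets the small capacitor in its round pocket and the U-bracket in the oblong one. Set each part down upright on the floor of its pocket without dropping it, and leave the fan wheel and the terminal box where they stand.

Things in the scene. Friction and masses are not known exactly. Their poses are not given: they have to be found in the camera images.
- tray_three: Three-pocket kit tray: blue plastic slab 115 x 250 mm (x, y), 24 mm high, fixed to the bench, in front of the stock. Origin: centre of its underside; y along its length. Pockets, floors 6 mm above the underside, centred on its x = 0 line: larger oblong at y = -80 mm, 92 (x) by 65 mm (y); smaller oblong at y = 0, 82 (x) by 52 mm (y); round at y = +80 mm, 60 mm across.
- tray_two: Two-pocket kit tray: blue plastic slab 115 x 165 mm (x, y), 24 mm high, fixed to the bench, beside the other tray. Origin: centre of its underside; y along its length. Pockets, floors 6 mm above the underside, centred on its x = 0 line: oblong at y = -38 mm, 70 (x) by 60 mm (y); round at y = +40 mm, 50 mm across.
- capacitor_large: The larger of two motor capacitors: upright plain aluminium can, 40 mm across and 70 mm high, black top with two small blade terminals 11 mm high standing on it; about 110 g. Origin at the centre of its underside, z up. 
- capacitor_small: The smaller of two motor capacitors: upright plain aluminium can, 30 mm across and 50 mm high, black top with two small blade terminals 11 mm high standing on it; about 50 g. Origin at the centre of its underside, z up. 
- contactor: Contactor: stepped plastic block. Grey lower part 68 mm (its x) by 45 mm (its y), 38 mm high, with a row of four screws at each end; black upper part 46 mm (x) by 45 mm (y), centred, from 38 to 66 mm height; about 0.3 kg. Origin at the centre of its underside, z up. 
- valve: Gas solenoid valve: brass body 62 mm long (its x, hexagonal ends) by 31 mm wide (y), 30 mm high, carrying a black coil block 36 mm (x) by 32 mm (y) from 34 to 72 mm height, with a small steel nut on top to 76 mm; about 0.34 kg. Origin at the centre of its underside, z up. 
- bracket: U-shaped steel motor bracket, open side up: base plate 50 mm (its x) by 40 mm (its y), with two upright cheeks 4 mm thick at its x ends, 55 mm high over all; 50 mm over the outsides of the cheeks; about 0.19 kg. Origin at the centre of its underside, z up. 
- fan_wheel: Loose bladed fan wheel, bright steel, 74 mm across, 36 mm high; belongs to neither kit. Origin at the centre of its underside, z up. 
- terminal_box: Loose closed terminal box, grey plastic with a pale lid, 66 x 50 mm, 38 mm high, two black cable glands on one long side; belongs to neither kit. Origin at the centre of its underside, z up. 
There are look-alikes about, which are no part of the job. Leave any orange look-alike of the valve alone.

How it is judged:
By the outcome, as a careful person would: the job done as asked, in the order asked, and still so for the second after the job is handed in, with the robot touching nothing.
It also fails if it takes over 122 s, if anything falls off the work surface, if the arm or the gripper's body presses on something with over 40 N, if the wrist force passes 120 N, or if a joint passes its speed limit or range.

## Working session

There is one attempt and no reset: what is moved stays moved. The work goes in short steps, Python scripts to look and compute and a tool call to move; the robot and the scene stay as the last step left them, time stands still between calls to the robot, and variables do not carry over. Pictures are saved under pics/ and viewed, about 12 in all and at most 16, crops included, and the job is handed in when it is done.

Besides the shell and the picture viewer there is one more tool, called as name(argument=value, ...) on one line, values as JSON. play_rows: Moves the arm, as the interface text tells. Its arguments: {"type":"object","properties":{"plan":{"type":"array"},"jaw":{"type":"number"},"squeeze":{"type":"number"}},"required":["plan"]}

```bash
mkdir -p pics; ls; python3 - <<'E'
from bench import arm
import cv2,numpy as np
o=arm.get_obs();print(o, arm.tip_extent)
for n in("scene","side"):
    c=arm.camera(n);cv2.imwrite(f"pics/{n}0.png",c["img"][:,:,::-1]);print(n,c["K"],c["rvec"],c["tvec"])
    np.savez(f"{n}0.npz",**c)
E
```

```text
pics
{'clock': 0.0, 'joint_positions': array([-73.67630292,  18.4388279 ,  -4.01640767,  83.1740305 ,
         1.29588799,  78.54090999,  -3.25892733]), 'dq': array([0.04793935, 0.0015209 , 0.01042665, 0.05512343, 0.05506019,
       0.01356945, 0.01981237]), 'joint_torque': array([-2.83140635e-04, -4.91278768e+01, -4.03975379e-01, -3.12532032e+01,
       -6.38216198e-02,  4.38560452e-02,  1.75396112e-04]), 'eef_pos': array([0.17378668, 0.62581751, 0.24647186]), 'eef_rot': array([[-9.63575019e-01,  2.67437886e-01, -4.00073164e-04],
       [ 2.67438163e-01,  9.63573242e-01, -1.85373341e-03],
       [-1.10258748e-04, -1.89320603e-03, -9.99998202e-01]]), 'ft_force': array([-0.67462834, -0.54094202,  0.04899347]), 'moment': array([-0.0043074 ,  0.00128396,  0.0231027 ]), 'gripper_width': 1.0040086439125462} 0.025
scene [[504.16134552   0.         314.67927893]
 [  0.         504.16134552 200.39409103]
 [  0.           0.           1.        ]] [ 2.19127799  0.87588943 -0.4022647 ] [-0.39228588 -0.24103483  1.79577454]
side [[467.0323588    0.         319.33886294]
 [  0.         467.0323588  206.49973171]
 [  0.           0.           1.        ]] [ 0.40746149 -2.84498376  1.0545566 ] [0.55766442 0.1677336  1.1817686 ]
```

View pics/scene0.png

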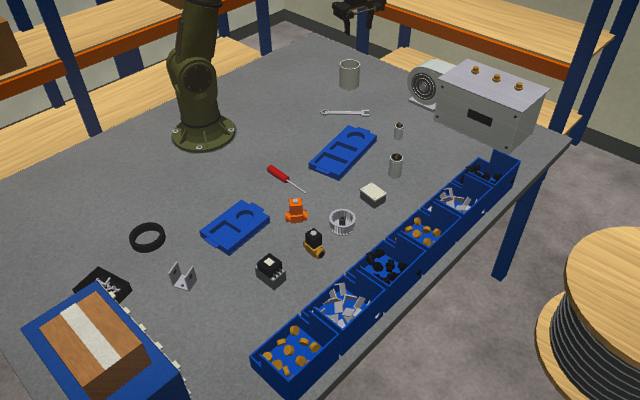

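View pics/side0.png

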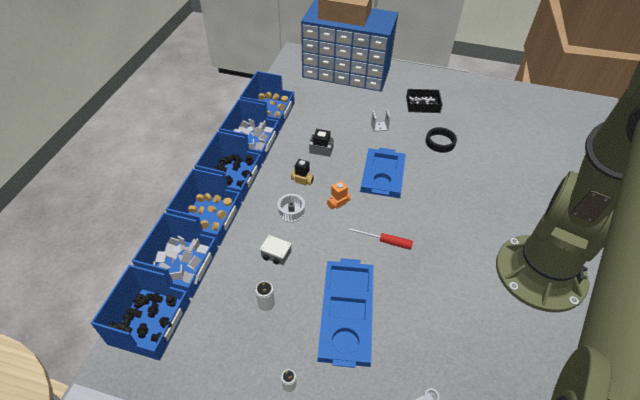

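The scene view shows the robot base at (200,130). What could be taken for the parts I want:
- **Capacitors:** large can (396,163), small can (398,129), and an open grey cup (348,73) that is a look-alike.
- **Valve:** brass and black (314,242), with an orange look-alike at (296,210).
- **Contactor:** (270,268), against the terminal box at (373,194).
- **Bracket:** (182,275).
- **Trays:** three-pocket at (343,152), two-pocket at (235,226).

Next I'll build a top-down map from both depth maps.

```bash
cat > h.py <<'E'
import cv2,numpy as np
def cloud(c):
    K=c["K"];z=c["z_map"];v,u=np.mgrid[:z.shape[0],:z.shape[1]]
    P=np.stack([(u-K[0,2])/K[0,0]*z,(v-K[1,2])/K[1,1]*z,z],-1)
    R=cv2.Rodrigues(c["rvec"])[0]
    W=(P-c["tvec"])@R; W[z<=0]=np.nan
    return W
def project(c,p):
    return cv2.projectPoints(np.array(p,float).reshape(-1,3),c["rvec"],c["tvec"],c["K"],None)[0][:,0]
E
python3 - <<'E'
from h import *
pics=[]
for n in("scene","side"):
    c=dict(np.load(n+"0.npz"));W=cloud(c);np.save(n+"W.npy",W)
    t=W[(abs(W[...,2])<.02)&(W[...,0]>.3)&(W[...,0]<.9)&(abs(W[...,1])<.6)];print(n,len(t),np.median(t[:,2]))
    # region components above table
    m=((W[...,2]>.012)&(W[...,0]>.3)&(W[...,0]<.98)&(abs(W[...,1])<.75)).astype(np.uint8)
    k,l,s,_=cv2.connectedComponentsWithStats(m)
    for i in range(1,k):
        if s[i,4]<60: continue
        p=W[l==i];q=p[p[:,2]>p[:,2].max()-.012]
        r=cv2.minAreaRect(p[:,:2].astype(np.float32)*1000)
        col=c["img"][l==i].mean(0).astype(int)
        print(s[i],"zmax %.3f"%np.nanpercentile(p[:,2],99),"x",p[:,0].min().round(3),p[:,0].max().round(3),"y",p[:,1].min().round(3),p[:,1].max().round(3),"top",q.mean(0).round(3),"rect",np.round(r[0]),np.round(r[1]),round(r[2]),col)
    # ortho colour view: 1.25 px/mm... x up, y left
    im=np.zeros((480,800,3),np.uint8);hm=np.full((480,800),-1.)
    ok=np.isfinite(W[...,2]);p=W[ok];col=c["img"][ok]
    o=np.argsort(p[:,2]);p=p[o];col=col[o]
    s=700
    u=(400-p[:,1]*s).astype(int);v=((.95-p[:,0])*s).astype(int)
    g=(u>=0)&(u<800)&(v>=0)&(v<480);im[v[g],u[g]]=col[g]
    cv2.imwrite(f"pics/ortho_{n}.png",im[:,:,::-1])
E
```

```text
scene 47266 -0.0006729246134037037
[ 407   59  138   93 7472] zmax 0.187 x 0.387 0.854 y 0.592 0.75 top [0.7   0.713 0.193] rect [621. 671.] [467. 158.] 0 [116 115 113]
[394 122  10  16 112] zmax 0.061 x 0.506 0.538 y 0.422 0.454 top [0.521 0.44  0.054] rect [523. 439.] [30. 30.] 58 [97 97 90]
[ 308  125   69   53 1246] zmax 0.028 x 0.363 0.522 y 0.105 0.388 top [0.444 0.246 0.022] rect [442. 245.] [122. 285.] 10 [ 30  67 144]
[  249   149   272   251 14942] zmax 0.106 x 0.804 0.943 y -0.48 0.477 top [ 0.909 -0.069  0.103] rect [874.  -1.] [956. 139.] 90 [30 47 83]
[389 153  14  23 254] zmax 0.077 x 0.613 0.657 y 0.252 0.292 top [0.633 0.272 0.07 ] rect [634. 272.] [40. 40.] 16 [91 91 87]
[267 165  38  28 190] zmax 0.027 x 0.325 0.495 y -0.003 0.024 top [0.372 0.01  0.022] rect [410.   9.] [ 25. 171.] 88 [151  52  52]
[360 182  27  24 395] zmax 0.041 x 0.62 0.694 y 0.103 0.165 top [0.659 0.132 0.036] rect [657. 134.] [55. 70.] 80 [152 151 138]
[285 198  22  23 351] zmax 0.076 x 0.523 0.576 y -0.113 -0.05 top [ 0.55  -0.083  0.071] rect [550. -83.] [62. 35.] 55 [168  82  30]
[ 199  20
[... 3073 characters left out ...]
0.039] rect [657. 141.] [63. 67.] 84 [178 179 173]
[ 318  258   56  110 3314] zmax 0.029 x 0.364 0.522 y 0.108 0.387 top [0.438 0.271 0.025] rect [443. 246.] [115. 279.] 11 [ 68 116 187]
[256 281  19  29 426] zmax 0.080 x 0.612 0.652 y 0.259 0.299 top [0.632 0.279 0.075] rect [632. 279.] [40. 40.] 87 [114 116 114]
[137 323  12  15 132] zmax 0.042 x 0.852 0.875 y 0.415 0.448 top [0.863 0.433 0.036] rect [864. 432.] [21. 33.] 9 [32 38 51]
[281 369  15  22 255] zmax 0.062 x 0.505 0.534 y 0.431 0.461 top [0.519 0.446 0.053] rect [520. 446.] [28. 29.] 45 [122 124 121]
[ 64 384  60  16 507] zmax 0.177 x 0.757 0.855 y 0.604 0.632 top [0.821 0.614 0.175] rect [810. 607.] [101.  26.] 16 [189 190 197]
```

```bash
cat > go.py <<'E'
# usage: go.py x y z yaw_deg(of tool y) [rows] [pts..]: prints per-row numbers to reach target
import sys,numpy as np
from scipy.spatial.transform import Rotation as Ro
from bench import arm
o=arm.get_obs();p=o["eef_pos"];R=o["eef_rot"]
x,y,z,w=map(float,sys.argv[1:5])
yaw=np.degrees(np.arctan2(R[1,1],R[0,1]))
w0=w
while w-yaw>90:w-=180
while w-yaw<-90:w+=180
c,s=np.cos(np.radians(w)),np.sin(np.radians(w))
T=np.array([[-s*-1,c,0],[-c,s,0],[0,0,-1.]]) # x=y cross z
rv=Ro.from_matrix(R.T@T).as_rotvec();d=R.T@(np.array([x,y,z])-p)
n=int(max(np.ceil(np.linalg.norm(d)/.045),np.ceil(np.degrees(np.linalg.norm(rv))/7.5),1))
if len(sys.argv)>5:n=int(sys.argv[5])
S=sum(Ro.from_rotvec(rv*i/n).as_matrix() for i in range(n))
t=np.linalg.solve(S,d)*100
print("clock %.1f"%o["clock"],"pos",p.round(4),"yaw",yaw.round(1),"F",o["ft_force"].round(1),"w",round(o["gripper_width"],3),"q",o["joint_positions"].round(0))
print("rows",n,"t",t.round(2),"a",(rv/n).round(4))
E
python3 go.py 0.633 0.275 0.2 74.5
```

```text
Traceback (most recent call last):
  File "go.py", line 13, in <module>
    rv=Ro.from_matrix(R.T@T).as_rotvec();d=R.T@(np.array([x,y,z])-p)
       ~~~~~~~~~~~~~~^^^^^^^
  File "scipy/spatial/transform/_rotation.pyx", line 1143, in scipy.spatial.transform._rotation.Rotation.from_matrix
ValueError: Non-positive determinant (left-handed or null coordinate frame) in rotation matrix 0: [[-9.99999963e-01  2.60181926e-04  8.01188511e-05]
 [ 2.60322476e-04  9.99998419e-01  1.75929145e-03]
 [ 7.96609885e-05 -1.75931224e-03  9.99998449e-01]].
```

```bash
python3 - <<'E'
from h import *
c=dict(np.load("scene0.npz"));im=c["img"][:,:,::-1]
a=cv2.resize(im[200:295,160:345],None,fx=4,fy=4,interpolation=cv2.INTER_CUBIC)[:380,:740]
b=cv2.resize(im[115:185,305:415],None,fx=3,fy=3,interpolation=cv2.INTER_CUBIC)
z=np.zeros((600,740,3),np.uint8);z[:380,:740]=a;z[385:385+210,:330]=b
cv2.imwrite("pics/crop.png",z)
E
```

```text
(no output)
```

View pics/crop.png

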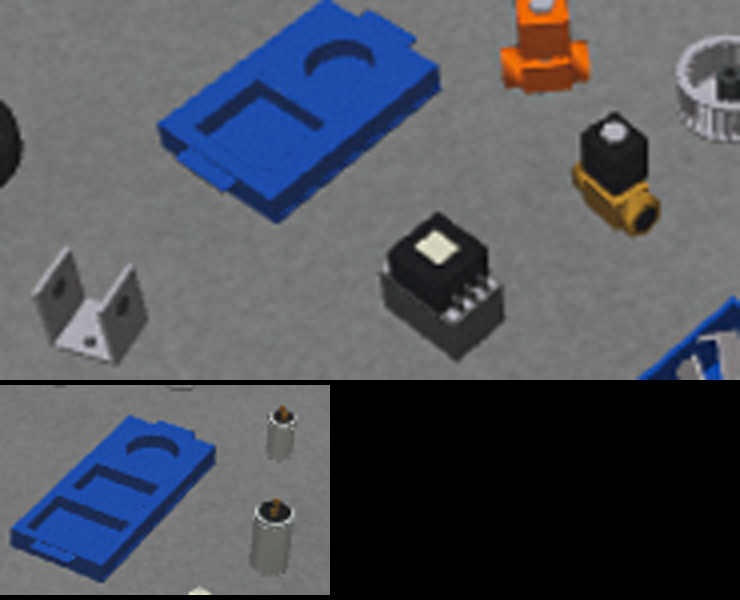

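The crop confirms my choices: brass valve, stepped contactor, U-bracket and the two black-topped cans. Both trays have their round pocket at the +y end. Next I'll fix the sign error in the helper and plan the first move.

```bash
sed -i 's/^T=.*/T=np.array([[-s,c,0],[c,s,0],[0,0,-1.]])/' go.py
python3 go.py 0.633 0.275 0.22 90
```

```text
clock 0.1 pos [0.1738 0.6259 0.2466] yaw 74.5 F [ 0.2  1.  -0.4] w 0.997 q [-74.  18.  -4.  83.   1.  79.  -3.]
rows 13 t [-3.9  -2.16  0.21] a [-0.0001 -0.     -0.0208]
```

play_rows(plan=[{"tx": -4.2,"ty": -2.3,"tz": 0.2,"az": -0.022},{"tx": -4.2,"ty": -2.3,"tz": 0.2,"az": -0.022},{"tx": -4.2,"ty": -2.3,"tz": 0.2,"az": -0.022},{"tx": -4.2,"ty": -2.3,"tz": 0.2,"az": -0.022},{"tx": -4.2,"ty": -2.3,"tz": 0.2,"az": -0.022},{"tx": -4.2,"ty": -2.3,"tz": 0.2,"az": -0.022},{"tx": -4.2,"ty": -2.3,"tz": 0.2,"az": -0.022},{"tx": -4.2,"ty": -2.3,"tz": 0.2,"az": -0.022},{"tx": -4.2,"ty": -2.3,"tz": 0.2,"az": -0.022},{"tx": -4.2,"ty": -2.3,"tz": 0.2,"az": -0.022},{"tx": -4.2,"ty": -2.3,"tz": 0.2,"az": -0.022},{"tx": -4.2,"ty": -2.3,"tz": 0.2,"az": -0.022}], jaw=1)

```text
schema error: expected keys tx, ty, tz, ax, ay, az
```

```bash
python3 go.py 0.633 0.275 0.16 90; cat > wr.py <<'E'
import sys
from h import *
from bench import arm
c=arm.camera("wrist");cv2.imwrite(f"pics/{sys.argv[1]}.png",c["img"][:,:,::-1]);np.savez(sys.argv[1]+".npz",**c)
K=c["K"];z=c["z_map"];v,u=np.mgrid[:400,:640].astype(float)
dx=(u-K[0,2])/K[0,0];dy=(v-K[1,2])/K[1,1];th=np.hypot(dx,dy);k=np.where(th>1e-6,np.tan(np.minimum(th,1.4))/np.maximum(th,1e-6),1)
P=np.stack([dx*k*z,dy*k*z,z],-1)
W=(P-c["tvec"])@cv2.Rodrigues(c["rvec"])[0];W[(z<=0)|(th>1.2)]=np.nan
np.save(sys.argv[1]+"W.npy",W)
t=W[abs(W[...,2])<.006];print("table",len(t),np.median(t[:,2]))
m=((W[...,2]>.010)&(W[...,2]<.12)&(W[...,0]>.3)&(W[...,0]<.8)).astype(np.uint8)
n,l,s,_=cv2.connectedComponentsWithStats(m)
for i in range(1,n):
    if s[i,4]<150: continue
    p=W[l==i];zm=np.nanpercentile(p[:,2],98)
    print(s[i],"zmax %.3f"%zm,c["img"][l==i].mean(0).astype(int))
    for lo,hi in((.010,.2),(zm-.012,.2)):
        q=p[(p[:,2]>lo)&(p[:,2]<hi)]
        if len(q)>20:
            r=cv2.minAreaRect(q[:,:2].astype(np.float32)*1000);print("   z>%.3f"%lo,np.round(r[0],1),np.round(r[1],1),round(r[2],1))
E
python3 wr.py w1
```

```text
clock 0.1 pos [0.1738 0.6259 0.2466] yaw 74.5 F [ 0.2  1.  -0.4] w 0.997 q [-74.  18.  -4.  83.   1.  79.  -3.]
rows 13 t [-3.9  -2.16  0.67] a [-0.0001 -0.     -0.0208]
table 118605 0.0016294586646360978
[ 20 352  42  37 687] zmax 0.026 [ 37  75 148]
   z>0.010 [ 447.  -231.3] [116.6 176.1] 4.3
   z>0.014 [ 447.  -231.3] [116.6 176.1] 4.3
[  0 371  24  29 329] zmax 0.070 [71 77 93]
   z>0.010 [ 560.2 -621. ] [116.1 413.1] 9.7
   z>0.058 [ 504.  -543.2] [  6.4 146.2] 13.7
```

View pics/w1.png

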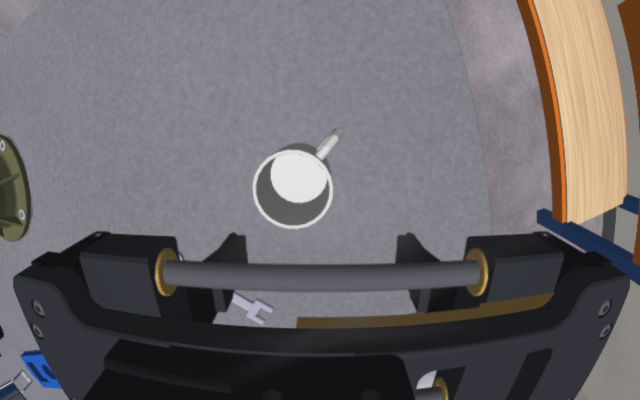

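The move was refused because every row needs all six keys, so the arm hasn't moved. This wrist picture is from the start pose: a mug at (293,188), with the jaws at (230,270) and (410,270).

play_rows(plan=[{"tx": -4.2,"ty": -2.3,"tz": 0.2,"ax": 0,"ay": 0,"az": -0.022},{"tx": -4.2,"ty": -2.3,"tz": 0.2,"ax": 0,"ay": 0,"az": -0.022},{"tx": -4.2,"ty": -2.3,"tz": 0.2,"ax": 0,"ay": 0,"az": -0.022},{"tx": -4.2,"ty": -2.3,"tz": 0.2,"ax": 0,"ay": 0,"az": -0.022},{"tx": -4.2,"ty": -2.3,"tz": 0.2,"ax": 0,"ay": 0,"az": -0.022},{"tx": -4.2,"ty": -2.3,"tz": 0.2,"ax": 0,"ay": 0,"az": -0.022},{"tx": -4.2,"ty": -2.3,"tz": 0.2,"ax": 0,"ay": 0,"az": -0.022},{"tx": -4.2,"ty": -2.3,"tz": 0.2,"ax": 0,"ay": 0,"az": -0.022},{"tx": -4.2,"ty": -2.3,"tz": 0.2,"ax": 0,"ay": 0,"az": -0.022},{"tx": -4.2,"ty": -2.3,"tz": 0.2,"ax": 0,"ay": 0,"az": -0.022},{"tx": -4.2,"ty": -2.3,"tz": 0.2,"ax": 0,"ay": 0,"az": -0.022},{"tx": -4.2,"ty": -2.3,"tz": 0.2,"ax": 0,"ay": 0,"az": -0.022}], jaw=1)

```text
clock: 1.35
eef_pos: [0.639, 0.2778, 0.2159]
eef_rot: [[-1.0, -0.024, -0.008], [-0.024, 1.0, -0.001], [0.008, -0.001, -1.0]]
ft_force: [-0.2, 0.9, 0.2]
gripper_width: 0.999
```

```bash
python3 go.py 0.633 0.275 0.16 90;python3 wr.py w2
```

```text
clock 1.4 pos [0.639  0.2778 0.2159] yaw 91.4 F [-0.2  0.9  0.2] w 0.999 q [-34.  25.  12.  78.  -5.  78.  69.]
rows 2 t [ 0.29 -0.13  2.8 ] a [-0.0003 -0.0039  0.0121]
table 116562 0.0017260956061355822
[114   0  19  76 505] zmax 0.027 [144  97 104]
   z>0.010 [443.4  12. ] [ 23.  102.7] 82.3
   z>0.015 [443.4  11.9] [ 23.  102.6] 82.3
[ 178    0  246   87 8719] zmax 0.027 [ 47  96 186]
   z>0.010 [466.3 248. ] [107.6 277.9] 1.8
   z>0.015 [470.6 247.2] [277.8 106.9] 89.7
[ 584   20   56  125 5341] zmax 0.115 [91 91 96]
   z>0.010 [458.9 674. ] [ 49.4 180.2] 88.6
   z>0.103 [465.  660.4] [ 27.8 165.8] 81.5
[   0   23   49   92 2785] zmax 0.027 [ 38  82 165]
   z>0.010 [ 445.7 -209.8] [118.5 165.8] 4.3
   z>0.015 [ 446.3 -205.7] [118.2 158.2] 3.3
[455  78  39  29 887] zmax 0.061 [104 103 106]
   z>0.010 [521.5 444.3] [29.5 30. ] 4.8
   z>0.049 [521.  444.8] [28.9 28.8] 76.1
[  32  102   55   41 1554] zmax 0.078 [149  84  39]
   z>0.010 [547.1 -76.3] [64.9 32.7] 48.7
   z>0.066 [547.2 -76. ] [38.7 32.2] 48.1
[ 550  135   73  120 6309] zmax 0.118 [ 98  99 102]
   z>0.010 [623.  614.4] [  9.3 145.1] 89.9
   z>0.106 [618.5 615.2] [  7.6 134.9] 89.2
[ 302  165   42   49 1607] zmax 0.075 [ 97  97 101]
   z>0.010 [632.9 278.3] [39.4 39.7] 89.4
   z>0.063 [633.1 278.4] [39.2 39.3] 1.1
[ 177  172   54   65 2883] zmax 0.041 [184 182 181]
   z>0.010 [657.9 141.6] [56.8 66.4] 82.3
   z>0.029 [657.5 138.2] [50.  66.4] 82.3
[  0 175  21  44 707] zmax 0.053 [53 53 57]
   z>0.010 [ 653.4 -269.3] [69.1 42.8] 3.7
   z>0.041 [ 655.1 -255.3] [20.5 67.3] 76.4
[  81  177   51   57 1676] zmax 0.038 [117 115 127]
   z>0.010 [662.3  -8.2] [74.9 69.6] 88.8
   z>0.026 [662.3  -8.2] [74.9 69.6] 88.8
[  23  186   42   44 1335] zmax 0.078 [76 64 49]
   z>0.010 [ 671.2 -130.7] [35.3 63.8] 83.4
   z>0.066 [ 670.9 -131.1] [34.6 35.3] 83.4
```

```bash
python3 go.py 0.633 0.278 0.05 90 5
```

```text
clock 1.4 pos [0.6463 0.2689 0.2141] yaw 90.9 F [ 5.6 -4.8 -0.1] w 1.002 q [-34.  26.  13.  78.  -5.  77.  70.]
rows 5 t [0.26 0.2  3.28] a [-0.0016 -0.0005  0.003 ]
```

play_rows(plan=[{"tx": 0.7,"ty": 0.5,"tz": 3.5,"ax": -0.008,"ay": 0,"az": 0.015},{"tx": 0.6,"ty": 0.5,"tz": 3.5,"ax": 0,"ay": 0,"az": 0},{"tx": 0,"ty": 0,"tz": 3.5,"ax": 0,"ay": 0,"az": 0},{"tx": 0,"ty": 0,"tz": 2.5,"ax": 0,"ay": 0,"az": 0},{"tx": 0,"ty": 0,"tz": 0,"ax": 0,"ay": 0,"az": 0}])

```text
clock: 1.9
eef_pos: [0.6365, 0.2723, 0.0778]
eef_rot: [[-1.0, 0.012, -0.002], [0.012, 1.0, -0.003], [0.002, -0.003, -1.0]]
ft_force: [-0.9, -0.3, -0.1]
gripper_width: 1.004
```

```bash
python3 go.py 0.633 0.278 0.05 90 3
```

```text
clock 1.9 pos [0.6365 0.2723 0.0778] yaw 89.3 F [-0.9 -0.3 -0.1] w 1.004 q [-34.  30.  12.  87.  -7.  63.  68.]
rows 3 t [0.12 0.19 0.93] a [-0.001  -0.0007 -0.0039]
```

play_rows(plan=[{"tx": 0.35,"ty": 0.6,"tz": 2.8,"ax": 0,"ay": 0,"az": 0},{"tx": 0,"ty": 0,"tz": 0,"ax": 0,"ay": 0,"az": 0}])

```text
clock: 2.1
eef_pos: [0.6328, 0.2786, 0.0502]
eef_rot: [[-1.0, 0.012, -0.002], [0.012, 1.0, -0.003], [0.002, -0.003, -1.0]]
ft_force: [-1.1, -0.7, -1.2]
gripper_width: 0.996
```

play_rows(plan=[{"tx": 0,"ty": 0,"tz": 0,"ax": 0,"ay": 0,"az": 0},{"tx": 0,"ty": 0,"tz": 0,"ax": 0,"ay": 0,"az": 0},{"tx": 0,"ty": 0,"tz": 0,"ax": 0,"ay": 0,"az": 0},{"tx": 0,"ty": 0,"tz": 0,"ax": 0,"ay": 0,"az": 0},{"tx": 0,"ty": 0,"tz": 0,"ax": 0,"ay": 0,"az": 0},{"tx": 0,"ty": 0,"tz": 0,"ax": 0,"ay": 0,"az": 0}], jaw=0, squeeze=25)

```text
clock: 2.7
eef_pos: [0.6383, 0.2796, 0.06]
eef_rot: [[-1.0, 0.013, 0.01], [0.013, 1.0, 0.002], [-0.01, 0.002, -1.0]]
ft_force: [-0.4, -0.5, 0.7]
gripper_width: 0.538
```

```bash
python3 go.py 0.633 0.278 0.05 90 1
```

```text
clock 2.7 pos [0.6383 0.2796 0.06  ] yaw 89.3 F [-0.4 -0.5  0.7] w 0.538 q [-34.  32.  12.  88.  -7.  61.  68.]
rows 1 t [ 0.53 -0.17  1.  ] a [ 0.002   0.0097 -0.0128]
```

play_rows(plan=[{"tx": 0.4,"ty": 0,"tz": 0.6,"ax": 0,"ay": 0.008,"az": 0},{"tx": 0,"ty": 0,"tz": 0,"ax": 0,"ay": 0,"az": 0},{"tx": 0,"ty": 0,"tz": 0,"ax": 0,"ay": 0,"az": 0},{"tx": 0,"ty": 0,"tz": 0,"ax": 0,"ay": 0,"az": 0}])

```text
clock: 3.1
eef_pos: [0.6358, 0.2795, 0.0554]
eef_rot: [[-1.0, 0.013, 0.005], [0.013, 1.0, 0.003], [-0.005, 0.003, -1.0]]
ft_force: [0.5, -0.5, 2.6]
gripper_width: 0.453
```

```bash
python3 go.py 0.633 0.278 0.16 90 3
```

```text
clock 3.1 pos [0.6358 0.2795 0.0554] yaw 89.2 F [ 0.5 -0.5  2.6] w 0.453 q [-34.  32.  11.  88.  -7.  61.  68.]
rows 3 t [ 0.08 -0.04 -3.49] a [ 0.001   0.0016 -0.0045]
```

play_rows(plan=[{"tx": 0,"ty": 0,"tz": -2,"ax": 0,"ay": 0,"az": 0},{"tx": 0,"ty": 0,"tz": -4,"ax": 0,"ay": 0,"az": 0},{"tx": 0,"ty": 0,"tz": -3,"ax": 0,"ay": 0,"az": 0},{"tx": 0,"ty": 0,"tz": -1,"ax": 0,"ay": 0,"az": 0}])

```text
clock: 3.5
eef_pos: [0.6307, 0.278, 0.1509]
eef_rot: [[-1.0, 0.013, -0.009], [0.013, 1.0, -0.003], [0.009, -0.003, -1.0]]
ft_force: [-0.2, -0.3, -1.1]
gripper_width: 0.451
```

```bash
python3 - <<'E'
from h import *
for n in("scene","side"):
    c=dict(np.load(n+"0.npz"));W=np.load(n+"W.npy");im=c["img"].astype(int)
    blue=(im[...,2]>im[...,0]+50)&(W[...,0]>.33)&(W[...,0]<.6)
    for nm,y0,y1 in(("three",.05,.42),("two",-.36,-.08)):
        m=blue&(W[...,1]>y0)&(W[...,1]<y1)&(W[...,2]>.005)
        p=W[m];top=p[p[:,2]>.016]
        # long sides: fit lines x(y) by extremes
        g=np.zeros((900,1000),np.uint8)
        q=top[:,:2]*1000;a=q.astype(int);
        ctr=cv2.minAreaRect(q.astype(np.float32));print(n,nm,np.round(ctr[0],1),np.round(ctr[1],1),round(ctr[2],2),"topz",np.median(top[:,2]).round(4))
        fl=p[(p[:,2]<.013)];th=np.radians(ctr[2] if ctr[2]<45 else ctr[2]-90);R=np.array([[np.cos(th),np.sin(th)],[-np.sin(th),np.cos(th)]])
        L=(fl[:,:2]*1000-ctr[0])@R.T
        L=L[(abs(L[:,0])<50)&(abs(L[:,1])<120)]
        h,e=np.histogram(L[:,1],np.arange(-125,126,10));print("  floor hist y",dict(zip(e.astype(int),h)))
E
python3 go.py 0.428 0.324 0.16 90
```

```text
scene three [442.6 242.7] [122.5 279.1] 10.34 topz 0.0221
  floor hist y {np.int64(-125): np.int64(1), np.int64(-115): np.int64(0), np.int64(-105): np.int64(2), np.int64(-95): np.int64(16), np.int64(-85): np.int64(17), np.int64(-75): np.int64(24), np.int64(-65): np.int64(23), np.int64(-55): np.int64(38), np.int64(-45): np.int64(18), np.int64(-35): np.int64(0), np.int64(-25): np.int64(0), np.int64(-15): np.int64(11), np.int64(-5): np.int64(21), np.int64(5): np.int64(13), np.int64(15): np.int64(18), np.int64(25): np.int64(27), np.int64(35): np.int64(1), np.int64(45): np.int64(0), np.int64(55): np.int64(0), np.int64(65): np.int64(5), np.int64(75): np.int64(10), np.int64(85): np.int64(15), np.int64(95): np.int64(12), np.int64(105): np.int64(13), np.int64(115): np.int64(1)}
scene two [ 448.9 -227.6] [121.2 190.7] 5.27 topz 0.0227
  floor hist y {np.int64(-125): np.int64(0), np.int64(-115): np.int64(0), np.int64(-105): np.int64(0), np.int64(-95): np.int64(0), np.int64(-85): np.int64(14), np.int64(-75): np.int64(0), np.int64(-65): np.int64(13), np.int64(-55): np.int64(31), np.int64(-45): np
[... 1486 characters left out ...]
0), np.int64(-65): np.int64(47), np.int64(-55): np.int64(41), np.int64(-45): np.int64(55), np.int64(-35): np.int64(39), np.int64(-25): np.int64(0), np.int64(-15): np.int64(0), np.int64(-5): np.int64(0), np.int64(5): np.int64(8), np.int64(15): np.int64(30), np.int64(25): np.int64(38), np.int64(35): np.int64(28), np.int64(45): np.int64(5), np.int64(55): np.int64(0), np.int64(65): np.int64(0), np.int64(75): np.int64(37), np.int64(85): np.int64(1), np.int64(95): np.int64(0), np.int64(105): np.int64(0), np.int64(115): np.int64(0)}
clock 3.5 pos [0.6307 0.278  0.1509] yaw 89.3 F [-0.2 -0.3 -1.1] w 0.451 q [-35.  27.  12.  84.  -6.  71.  67.]
rows 5 t [ 4.06  0.89 -0.16] a [-0.0006 -0.0017 -0.0026]
```

play_rows(plan=[{"tx": 2,"ty": 0.5,"tz": 0,"ax": 0,"ay": -0.006,"az": 0},{"tx": 4,"ty": 1,"tz": -0.2,"ax": 0,"ay": 0,"az": 0},{"tx": 4,"ty": 1,"tz": -0.2,"ax": 0,"ay": 0,"az": 0},{"tx": 4,"ty": 1,"tz": -0.2,"ax": 0,"ay": 0,"az": 0},{"tx": 2,"ty": 0.4,"tz": 0,"ax": 0,"ay": 0,"az": 0}])

```text
clock: 4.0
eef_pos: [0.4672, 0.3167, 0.1515]
eef_rot: [[-1.0, 0.019, -0.005], [0.019, 1.0, -0.009], [0.005, -0.009, -1.0]]
ft_force: [-0.9, 1.1, -0.1]
gripper_width: 0.448
```

```bash
python3 wr.py w3; python3 go.py 0.428 0.325 0.11 90
```

```text
table 117133 0.001741581337553653
[  53   87   25  142 1602] zmax 0.028 [160  62  63]
   z>0.010 [410.3  17.4] [ 23.6 169.7] 87.0
   z>0.016 [410.   17.4] [ 23.6 169. ] 87.0
[  119    87   282   161 18960] zmax 0.105 [ 58 110 205]
   z>0.010 [443.6 247. ] [116.  276.6] 10.6
   z>0.093 [451.3 315.4] [14.3 37.6] 0.8
[ 585  144   55  155 5499] zmax 0.112 [105 104 111]
   z>0.010 [476.6 685.4] [ 78.4 159.7] 82.6
   z>0.100 [524.4 657.1] [25.1 61.8] 73.5
[  0 152  18  80 818] zmax 0.026 [ 38  78 154]
   z>0.010 [ 447.4 -142.8] [ 41.8 121.6] 74.9
   z>0.014 [ 447.4 -142.8] [ 41.8 121.6] 74.9
[ 11 241  36  38 473] zmax 0.074 [153  84  34]
   z>0.010 [529.9 -86.7] [26.9 34.8] 22.4
   z>0.062 [535.2 -84.5] [15.1 34.8] 23.0
[  0 287  21  44 590] zmax 0.059 [56 56 60]
   z>0.010 [ 652.6 -263.4] [70.6 34. ] 8.3
   z>0.047 [ 671.9 -257.6] [15.4 43.6] 59.9
[ 23 329  20  29 259] zmax 0.078 [63 62 68]
   z>0.010 [ 670.7 -130.4] [32.2 37.1] 83.0
   z>0.066 [ 670.7 -130.1] [31.5 37.1] 83.0
clock 4.0 pos [0.4643 0.3175 0.151 ] yaw 89.1 F [-3.8 -0.4 -1.5] w 0.447 q [-45.  12.   9. 103.  -2.  66.  54.]
rows 2 t [1.81 0.37 2.06] a [-0.0045 -0.004  -0.0082]
```

View pics/w3.png

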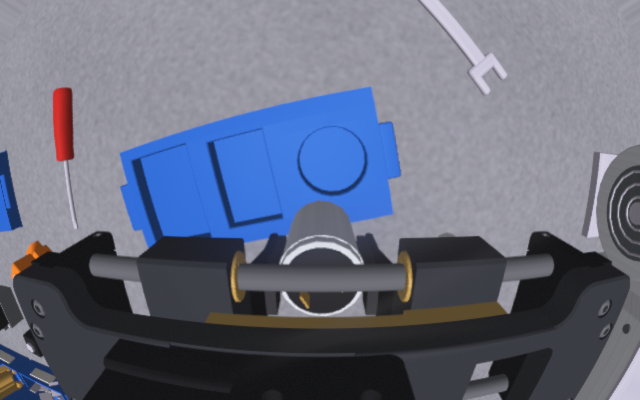

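The wrist picture shows the large can in the jaws at (320,270), with the round pocket just ahead at (332,160). The tray fits at (0.4436, 0.247), yaw 10.6°, 116 x 277 mm over its tabs, which agrees with the side view.

play_rows(plan=[{"tx": 1.8,"ty": 0.4,"tz": 1,"ax": -0.008,"ay": -0.008,"az": 0},{"tx": 1.5,"ty": 0.3,"tz": 2,"ax": 0,"ay": 0,"az": 0},{"tx": 0.3,"ty": 0,"tz": 0.5,"ax": 0,"ay": 0,"az": 0},{"tx": 0,"ty": 0,"tz": 0,"ax": 0,"ay": 0,"az": 0}])

```text
clock: 4.45
eef_pos: [0.424, 0.3243, 0.1115]
eef_rot: [[-1.0, 0.013, -0.004], [0.013, 1.0, -0.004], [0.004, -0.004, -1.0]]
ft_force: [-0.2, -0.3, -1.1]
gripper_width: 0.45
```

```bash
python3 go.py 0.429 0.3256 0.067 90 3
```

```text
clock 4.5 pos [0.424  0.3243 0.1115] yaw 89.3 F [-0.2 -0.3 -1.1] w 0.45 q [-47.  11.   8. 109.  -2.  61.  50.]
rows 3 t [-0.17  0.05  1.48] a [-0.0014 -0.0012 -0.0043]
```

play_rows(plan=[{"tx": -0.5,"ty": 0.1,"tz": 1.5,"ax": -0.004,"ay": -0.004,"az": 0},{"tx": 0,"ty": 0,"tz": 1.5,"ax": 0,"ay": 0,"az": 0},{"tx": 0,"ty": 0,"tz": 0.7,"ax": 0,"ay": 0,"az": 0},{"tx": 0,"ty": 0,"tz": 0,"ax": 0,"ay": 0,"az": 0},{"tx": 0,"ty": 0,"tz": 0,"ax": 0,"ay": 0,"az": 0}])

```text
clock: 4.95
eef_pos: [0.4345, 0.3241, 0.075]
eef_rot: [[-1.0, 0.017, 0.004], [0.017, 1.0, 0.0], [-0.004, 0.0, -1.0]]
ft_force: [-0.0, 0.6, -0.7]
gripper_width: 0.452
```

```bash
python3 go.py 0.429 0.3256 0.061 90 3
```

```text
clock 5.0 pos [0.4345 0.3241 0.075 ] yaw 89.0 F [-0.   0.6 -0.7] w 0.452 q [-47.  14.   8. 110.  -2.  56.  51.]
rows 3 t [0.19 0.05 0.46] a [ 0.      0.0013 -0.0057]
```

play_rows(plan=[{"tx": 0.4,"ty": 0.1,"tz": 0.4,"ax": 0,"ay": 0.003,"az": 0},{"tx": 0.2,"ty": 0.05,"tz": 0.4,"ax": 0,"ay": 0,"az": 0},{"tx": 0,"ty": 0,"tz": 0.3,"ax": 0,"ay": 0,"az": 0},{"tx": 0,"ty": 0,"tz": 0.1,"ax": 0,"ay": 0,"az": 0}])

```text
clock: 5.35
eef_pos: [0.4294, 0.3266, 0.0641]
eef_rot: [[-1.0, 0.018, 0.003], [0.018, 1.0, 0.002], [-0.003, 0.003, -1.0]]
ft_force: [-0.5, 1.0, -0.5]
gripper_width: 0.446
```

```bash
python3 go.py 0.429 0.3256 0.061 90 1
```

```text
clock 5.3 pos [0.4294 0.3266 0.0641] yaw 89.0 F [-0.5  1.  -0.5] w 0.446 q [-47.  14.   8. 111.  -2.  55.  51.]
rows 1 t [ 0.04 -0.11  0.31] a [ 0.0025  0.0033 -0.0176]
```

play_rows(plan=[{"tx": 0,"ty": 0,"tz": 0.15,"ax": 0,"ay": 0,"az": 0},{"tx": 0,"ty": 0,"tz": 0.15,"ax": 0,"ay": 0,"az": 0},{"tx": 0,"ty": 0,"tz": 0.1,"ax": 0,"ay": 0,"az": 0}])

```text
clock: 5.65
eef_pos: [0.4296, 0.3269, 0.0613]
eef_rot: [[-1.0, 0.017, 0.003], [0.017, 1.0, 0.003], [-0.003, 0.003, -1.0]]
ft_force: [-3.6, -3.2, 12.2]
gripper_width: 0.453
```

play_rows(plan=[{"tx": 0,"ty": 0,"tz": 0,"ax": 0,"ay": 0,"az": 0},{"tx": 0,"ty": 0,"tz": 0,"ax": 0,"ay": 0,"az": 0},{"tx": 0,"ty": 0,"tz": 0,"ax": 0,"ay": 0,"az": 0},{"tx": 0,"ty": 0,"tz": 0,"ax": 0,"ay": 0,"az": 0}], jaw=0.8)

```text
clock: 6.05
eef_pos: [0.4304, 0.3274, 0.0622]
eef_rot: [[-1.0, 0.017, 0.005], [0.017, 1.0, 0.004], [-0.005, 0.004, -1.0]]
ft_force: [0.1, -0.6, 0.3]
gripper_width: 0.725
```

play_rows(plan=[{"tx": 0,"ty": 0,"tz": -2,"ax": 0,"ay": 0,"az": 0},{"tx": 0,"ty": 0,"tz": -4,"ax": 0,"ay": 0,"az": 0},{"tx": 0,"ty": 0,"tz": -4,"ax": 0,"ay": 0,"az": 0},{"tx": 0,"ty": 0,"tz": -3,"ax": 0,"ay": 0,"az": 0}])

```text
clock: 6.45
eef_pos: [0.4266, 0.3243, 0.19]
eef_rot: [[-1.0, 0.017, -0.004], [0.017, 1.0, -0.005], [0.004, -0.005, -1.0]]
ft_force: [0.4, -0.0, -0.2]
gripper_width: 0.798
```

```bash
python3 go.py 0.654 -0.272 0.2 91;
```

```text
clock 6.5 pos [0.4266 0.3243 0.19  ] yaw 89.0 F [ 0.4 -0.  -0.2] w 0.798 q [-48.   7.   8. 104.  -1.  70.  50.]
rows 15 t [-1.52 -3.97 -0.06] a [-0.0003 -0.0003 -0.0023]
```

play_rows(plan=[{"tx": -1.7,"ty": -4.5,"tz": 0,"ax": 0,"ay": 0,"az": -0.003},{"tx": -1.7,"ty": -4.5,"tz": 0,"ax": 0,"ay": 0,"az": -0.003},{"tx": -1.7,"ty": -4.5,"tz": 0,"ax": 0,"ay": 0,"az": -0.003},{"tx": -1.7,"ty": -4.5,"tz": 0,"ax": 0,"ay": 0,"az": -0.003},{"tx": -1.7,"ty": -4.5,"tz": 0,"ax": 0,"ay": 0,"az": -0.003},{"tx": -1.7,"ty": -4.5,"tz": 0,"ax": 0,"ay": 0,"az": -0.003},{"tx": -1.7,"ty": -4.5,"tz": 0,"ax": 0,"ay": 0,"az": -0.003},{"tx": -1.7,"ty": -4.5,"tz": 0,"ax": 0,"ay": 0,"az": -0.003},{"tx": -1.7,"ty": -4.5,"tz": 0,"ax": 0,"ay": 0,"az": -0.003},{"tx": -1.7,"ty": -4.5,"tz": 0,"ax": 0,"ay": 0,"az": -0.003},{"tx": -1.7,"ty": -4.5,"tz": 0,"ax": 0,"ay": 0,"az": -0.003},{"tx": -1,"ty": -2.5,"tz": 0,"ax": 0,"ay": 0,"az": 0}], jaw=1)

```text
clock: 7.65
eef_pos: [0.6362, -0.2042, 0.1961]
eef_rot: [[-0.999, -0.034, 0.011], [-0.034, 0.999, 0.006], [-0.011, 0.006, -1.0]]
ft_force: [0.9, -0.4, 0.1]
gripper_width: 1.001
```

```bash
python3 wr.py w4; python3 go.py 0.654 -0.272 0.12 91;
```

```text
table 124430 0.0017556751222592088
[   7    0   64   56 1732] zmax 0.037 [32 31 34]
   z>0.010 [ 397.2 -634. ] [185.3  85.1] 72.5
   z>0.025 [ 402.  -629.2] [172.7  79.7] 74.7
[ 35   0  14  34 218] zmax 0.021 [137 134 147]
   z>0.010 [ 384.3 -615.8] [58.3 24.6] 4.2
   z>0.009 [ 384.3 -615.8] [58.3 24.6] 4.2
[ 215    0  188   71 7870] zmax 0.027 [ 51 103 199]
   z>0.010 [ 469.3 -222.8] [ 79.5 193.3] 2.6
   z>0.015 [ 471.8 -223.3] [ 79.1 194. ] 1.0
[503   0  19  80 569] zmax 0.027 [157 107 116]
   z>0.010 [445.4  17.9] [100.3  24. ] 4.0
   z>0.015 [445.1  17.1] [99.5 22.6] 4.0
[ 566   32   74   87 3738] zmax 0.028 [ 38  80 159]
   z>0.010 [452.3 204.1] [115.8 192.8] 10.5
   z>0.016 [452.3 204.1] [115.8 192.8] 10.5
[ 84  40  49  27 718] zmax 0.057 [ 95  93 102]
   z>0.010 [ 480.6 -447.5] [ 6.1 41.3] 24.9
   z>0.045 [ 480.6 -447.5] [ 6.  41.2] 24.6
[ 96  76  49  23 642] zmax 0.057 [100  98 108]
   z>0.010 [ 522.4 -428.6] [ 5.6 41.9] 24.6
   z>0.045 [ 522.4 -428.8] [ 5.4 41.1] 24.5
[ 413   83   73   60 2491] zmax 0.078 [184 108  53]
   z>0.010 [548.5 -78.2] [63.6 32.3] 50.5
   z>0.066 [54
[... 177 characters left out ...]
1   58   74 3561] zmax 0.070 [86 85 89]
   z>0.010 [ 653.7 -274.3] [68.5 45.7] 2.0
   z>0.058 [ 653.5 -274.4] [46.2 45.6] 2.2
[ 455  188   63   54 1745] zmax 0.039 [124 122 134]
   z>0.010 [657.6  -9.8] [59.  75.5] 7.1
   z>0.027 [656.  -10.5] [55.4 75.4] 11.9
[ 547  189   46   55 1672] zmax 0.041 [166 164 164]
   z>0.010 [657.7 136.7] [52.  66.6] 82.9
   z>0.029 [657.7 136.7] [52.  66.6] 82.9
[ 367  193   49   66 2010] zmax 0.078 [92 81 70]
   z>0.010 [ 671.6 -132.8] [31.9 63.3] 83.5
   z>0.066 [ 671.2 -132.8] [31.7 35.5] 82.5
clock 7.7 pos [ 0.6365 -0.2084  0.1959] yaw 91.7 F [ 0.5 -2.7  1.2] w 1.0 q [ -8.  24.  31.  86. -13.  74. 117.]
rows 3 t [-0.51 -2.14  2.53] a [0.0008 0.0039 0.0043]
```

View pics/w4.png

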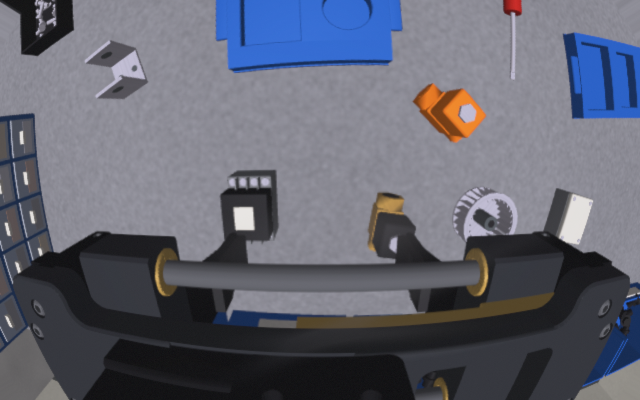

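The picture shows the contactor at (245,210), the valve at (390,228) and the bracket at (117,70), all untouched.

play_rows(plan=[{"tx": -0.9,"ty": -3.2,"tz": 1,"ax": 0,"ay": 0.01,"az": -0.005},{"tx": -0.8,"ty": -3,"tz": 2,"ax": 0,"ay": 0,"az": 0},{"tx": 0,"ty": -0.3,"tz": 3,"ax": 0,"ay": 0,"az": 0},{"tx": 0,"ty": 0,"tz": 3,"ax": 0,"ay": 0,"az": 0},{"tx": 0,"ty": 0,"tz": 1,"ax": 0,"ay": 0,"az": 0},{"tx": 0,"ty": 0,"tz": 0,"ax": 0,"ay": 0,"az": 0}])

```text
clock: 8.3
eef_pos: [0.6573, -0.2772, 0.0915]
eef_rot: [[-0.999, -0.033, 0.002], [-0.033, 0.999, 0.001], [-0.002, 0.001, -1.0]]
ft_force: [0.1, -0.5, 0.7]
gripper_width: 1.002
```

```bash
python3 go.py 0.6536 -0.2744 0.056 92;
```

```text
clock 8.3 pos [ 0.6573 -0.2772  0.0915] yaw 91.9 F [ 0.1 -0.5  0.7] w 1.002 q [ -0.  34.  30.  84. -18.  67. 125.]
rows 1 t [0.37 0.28 3.55] a [ 0.0012  0.0016 -0.0018]
```

play_rows(plan=[{"tx": 0.3,"ty": 0.25,"tz": 1.5,"ax": 0,"ay": 0,"az": 0},{"tx": 0,"ty": 0,"tz": 1.5,"ax": 0,"ay": 0,"az": 0},{"tx": 0,"ty": 0,"tz": 0.7,"ax": 0,"ay": 0,"az": 0},{"tx": 0,"ty": 0,"tz": 0.2,"ax": 0,"ay": 0,"az": 0}])

```text
clock: 8.7
eef_pos: [0.6567, -0.2729, 0.0535]
eef_rot: [[-0.999, -0.036, 0.007], [-0.036, 0.999, 0.001], [-0.007, 0.001, -1.0]]
ft_force: [0.1, -0.1, 0.1]
gripper_width: 1.001
```

play_rows(plan=[{"tx": 0,"ty": 0,"tz": 0,"ax": 0,"ay": 0,"az": 0},{"tx": 0,"ty": 0,"tz": 0,"ax": 0,"ay": 0,"az": 0},{"tx": 0,"ty": 0,"tz": 0,"ax": 0,"ay": 0,"az": 0},{"tx": 0,"ty": 0,"tz": 0,"ax": 0,"ay": 0,"az": 0},{"tx": 0,"ty": 0,"tz": 0,"ax": 0,"ay": 0,"az": 0},{"tx": 0,"ty": 0,"tz": 0,"ax": 0,"ay": 0,"az": 0},{"tx": 0,"ty": 0,"tz": 0,"ax": 0,"ay": 0,"az": 0},{"tx": 0,"ty": 0,"tz": 0,"ax": 0,"ay": 0,"az": 0},{"tx": 0,"ty": 0,"tz": 0,"ax": 0,"ay": 0,"az": 0}], jaw=0, squeeze=40)

```text
clock: 9.6
eef_pos: [0.6582, -0.2736, 0.0559]
eef_rot: [[-0.999, -0.036, 0.011], [-0.036, 0.999, -0.001], [-0.011, -0.001, -1.0]]
ft_force: [0.2, -0.4, 0.2]
gripper_width: 0.513
```

```bash
python3 go.py 0.6536 -0.2744 0.15 92 4
```

```text
clock 9.6 pos [ 0.6582 -0.2736  0.0559] yaw 92.1 F [ 0.2 -0.4  0.2] w 0.513 q [ -0.  36.  29.  86. -19.  63. 125.]
rows 4 t [ 0.1  -0.02 -2.35] a [-0.0002  0.0027  0.0003]
```

play_rows(plan=[{"tx": 0,"ty": 0,"tz": -1.5,"ax": 0,"ay": 0,"az": 0},{"tx": 0,"ty": 0,"tz": -3.5,"ax": 0,"ay": 0,"az": 0},{"tx": 0,"ty": 0,"tz": -3.5,"ax": 0,"ay": 0,"az": 0},{"tx": 0,"ty": 0,"tz": -2,"ax": 0,"ay": 0,"az": 0}])

```text
clock: 10.0
eef_pos: [0.6529, -0.2713, 0.1591]
eef_rot: [[-0.999, -0.036, -0.003], [-0.036, 0.999, 0.004], [0.002, 0.004, -1.0]]
ft_force: [1.0, 0.1, -3.1]
gripper_width: 0.515
```

```bash
python3 go.py 0.4628 0.1692 0.165 100.6 11
```

```text
clock 10.0 pos [ 0.6529 -0.2713  0.1591] yaw 92.1 F [ 1.   0.1 -3.1] w 0.515 q [ -1.  31.  31.  81. -16.  73. 123.]
rows 11 t [ 1.31  4.17 -0.04] a [ 0.0004 -0.0002 -0.0136]
```

play_rows(plan=[{"tx": 0.8,"ty": 2.5,"tz": 0,"ax": 0,"ay": 0.002,"az": -0.013},{"tx": 1.3,"ty": 4.2,"tz": 0,"ax": 0,"ay": 0,"az": -0.013},{"tx": 1.3,"ty": 4.2,"tz": 0,"ax": 0,"ay": 0,"az": -0.013},{"tx": 1.3,"ty": 4.2,"tz": 0,"ax": 0,"ay": 0,"az": -0.013},{"tx": 1.3,"ty": 4.2,"tz": 0,"ax": 0,"ay": 0,"az": -0.013},{"tx": 1.3,"ty": 4.2,"tz": 0,"ax": 0,"ay": 0,"az": -0.013},{"tx": 1.3,"ty": 4.2,"tz": 0,"ax": 0,"ay": 0,"az": -0.013},{"tx": 1.3,"ty": 4.2,"tz": 0,"ax": 0,"ay": 0,"az": -0.013},{"tx": 1.3,"ty": 4.2,"tz": 0,"ax": 0,"ay": 0,"az": -0.013},{"tx": 1.3,"ty": 4.2,"tz": 0,"ax": 0,"ay": 0,"az": -0.013},{"tx": 0.7,"ty": 2,"tz": 0,"ax": 0,"ay": 0,"az": -0.013},{"tx": 0.2,"ty": 0.5,"tz": 0,"ax": 0,"ay": 0,"az": 0}])

```text
clock: 11.2
eef_pos: [0.4687, 0.1496, 0.1698]
eef_rot: [[-0.984, -0.176, 0.005], [-0.176, 0.984, -0.001], [-0.005, -0.002, -1.0]]
ft_force: [0.7, -0.5, -2.5]
gripper_width: 0.513
```

```bash
python3 go.py 0.4628 0.1692 0.1 100.6 4
```

```text
clock 11.2 pos [0.4687 0.1496 0.1698] yaw 100.1 F [ 0.7 -0.5 -2.5] w 0.513 q [-39.   2.  18. 112.  -0.  66.  80.]
rows 4 t [0.06 0.51 1.74] a [-0.0004  0.0013 -0.002 ]
```

play_rows(plan=[{"tx": 0.2,"ty": 1.2,"tz": 1.5,"ax": 0,"ay": 0.003,"az": -0.008},{"tx": 0,"ty": 0.8,"tz": 2.5,"ax": 0,"ay": 0,"az": 0},{"tx": 0,"ty": 0,"tz": 1.5,"ax": 0,"ay": 0,"az": 0},{"tx": 0,"ty": 0,"tz": 0.6,"ax": 0,"ay": 0,"az": 0},{"tx": 0,"ty": 0,"tz": 0,"ax": 0,"ay": 0,"az": 0}])

```text
clock: 11.7
eef_pos: [0.4648, 0.1659, 0.1052]
eef_rot: [[-0.984, -0.177, 0.003], [-0.178, 0.984, -0.003], [-0.003, -0.003, -1.0]]
ft_force: [0.3, 0.3, -2.8]
gripper_width: 0.513
```

```bash
python3 go.py 0.4628 0.1692 0.07 100.6 4; python3 wr.py w5 | head -12
```

```text
clock 11.7 pos [0.4648 0.1659 0.1052] yaw 100.2 F [ 0.3  0.3 -2.8] w 0.513 q [-39.   6.  17. 115.  -2.  59.  79.]
rows 4 t [0.04 0.09 0.88] a [-0.0008  0.0007 -0.0016]
table 116403 0.0017274857265221798
[ 138   16   46  203 3669] zmax 0.028 [181  69  70]
   z>0.010 [411.1  17. ] [ 25.6 169.7] 88.9
   z>0.016 [410.5  17.5] [ 25.6 168.3] 89.4
[   0   86   43  111 3822] zmax 0.027 [ 43  92 181]
   z>0.010 [ 443.7 -172.2] [115.5  90.8] 4.1
   z>0.015 [ 443.8 -172.1] [115.5  90.7] 4.0
[  246   133   326   131 27782] zmax 0.118 [ 72 105 166]
   z>0.010 [436.6 245.2] [100.9 276.1] 10.5
   z>0.106 [447.1 162.2] [19.  68.5] 9.9
[ 29 218  57  48 905] zmax 0.074 [157  87  36]
   z>0.010 [534.9 -88.6] [29.9 30.7] 50.1
```

View pics/w5.png

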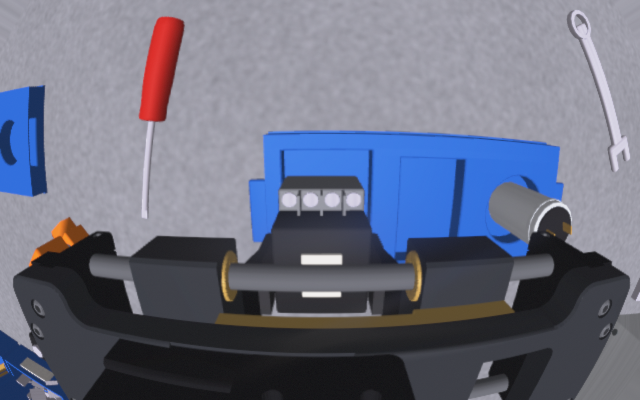

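The contactor at (320,235) lines up with its pocket, and the large can stands upright in its round pocket at (525,210).

play_rows(plan=[{"tx": 0.15,"ty": 0.35,"tz": 1.2,"ax": 0,"ay": 0.004,"az": -0.006},{"tx": 0,"ty": 0,"tz": 1.3,"ax": 0,"ay": 0,"az": 0},{"tx": 0,"ty": 0,"tz": 0.7,"ax": 0,"ay": 0,"az": 0},{"tx": 0,"ty": 0,"tz": 0.2,"ax": 0,"ay": 0,"az": 0},{"tx": 0,"ty": 0,"tz": 0.1,"ax": 0,"ay": 0,"az": 0}])

```text
clock: 12.25
eef_pos: [0.4647, 0.1685, 0.0691]
eef_rot: [[-0.983, -0.181, 0.002], [-0.181, 0.983, -0.002], [-0.002, -0.003, -1.0]]
ft_force: [-0.2, 1.0, -2.4]
gripper_width: 0.51
```

```bash
python3 go.py 0.4628 0.1692 0.062 100.6 1
```

```text
clock 12.2 pos [0.4647 0.1685 0.0691] yaw 100.4 F [-0.2  1.  -2.4] w 0.51 q [-39.   9.  17. 117.  -3.  54.  80.]
rows 1 t [0.18 0.11 0.71] a [-0.0026  0.0019 -0.0027]
```

play_rows(plan=[{"tx": 0.1,"ty": 0.1,"tz": 0.25,"ax": 0,"ay": 0,"az": 0},{"tx": 0.05,"ty": 0,"tz": 0.25,"ax": 0,"ay": -0.004,"az": 0},{"tx": 0,"ty": 0,"tz": 0.15,"ax": 0,"ay": 0,"az": 0},{"tx": 0,"ty": 0,"tz": 0.1,"ax": 0,"ay": 0,"az": 0}])

```text
clock: 12.65
eef_pos: [0.4636, 0.1696, 0.0618]
eef_rot: [[-0.983, -0.181, 0.008], [-0.181, 0.983, -0.001], [-0.008, -0.002, -1.0]]
ft_force: [-2.2, -1.9, 4.2]
gripper_width: 0.516
```

play_rows(plan=[{"tx": 0,"ty": 0,"tz": 0,"ax": 0,"ay": 0,"az": 0},{"tx": 0,"ty": 0,"tz": 0,"ax": 0,"ay": 0,"az": 0},{"tx": 0,"ty": 0,"tz": 0,"ax": 0,"ay": 0,"az": 0},{"tx": 0,"ty": 0,"tz": 0,"ax": 0,"ay": 0,"az": 0}], jaw=0.8)

```text
clock: 13.05
eef_pos: [0.4656, 0.1705, 0.0638]
eef_rot: [[-0.983, -0.181, 0.012], [-0.181, 0.983, 0.002], [-0.012, -0.001, -1.0]]
ft_force: [-0.1, -0.2, 1.0]
gripper_width: 0.759
```

play_rows(plan=[{"tx": 0,"ty": 0,"tz": -2,"ax": 0,"ay": 0,"az": 0},{"tx": 0,"ty": 0,"tz": -4,"ax": 0,"ay": 0,"az": 0},{"tx": 0,"ty": 0,"tz": -4,"ax": 0,"ay": 0,"az": 0},{"tx": 0,"ty": 0,"tz": -3,"ax": 0,"ay": 0,"az": 0}])

```text
clock: 13.45
eef_pos: [0.461, 0.1689, 0.1936]
eef_rot: [[-0.983, -0.181, 0.004], [-0.181, 0.983, -0.004], [-0.003, -0.004, -1.0]]
ft_force: [0.1, 0.1, 1.5]
gripper_width: 0.796
```

```bash
python3 go.py 0.6713 -0.1325 0.18 83.5 10;
```

```text
clock 13.4 pos [0.461  0.1689 0.1936] yaw 100.4 F [0.1 0.1 1.5] w 0.796 q [-40.   1.  17. 110.   0.  69.  77.]
rows 10 t [-1.96 -3.12  0.15] a [-0.0004  0.0003  0.0295]
```

play_rows(plan=[{"tx": -1.2,"ty": -2,"tz": 0,"ax": 0,"ay": 0,"az": 0.03},{"tx": -2,"ty": -3.1,"tz": 0.1,"ax": 0,"ay": 0,"az": 0.03},{"tx": -2,"ty": -3.1,"tz": 0.1,"ax": 0,"ay": 0,"az": 0.03},{"tx": -2,"ty": -3.1,"tz": 0.1,"ax": 0,"ay": 0,"az": 0.03},{"tx": -2,"ty": -3.1,"tz": 0.1,"ax": 0,"ay": 0,"az": 0.03},{"tx": -2,"ty": -3.1,"tz": 0.1,"ax": 0,"ay": 0,"az": 0.03},{"tx": -2,"ty": -3.1,"tz": 0.1,"ax": 0,"ay": 0,"az": 0.03},{"tx": -2,"ty": -3.1,"tz": 0.1,"ax": 0,"ay": 0,"az": 0.03},{"tx": -2,"ty": -3.1,"tz": 0.1,"ax": 0,"ay": 0,"az": 0.03},{"tx": -1.5,"ty": -2.5,"tz": 0,"ax": 0,"ay": 0,"az": 0.02},{"tx": -0.8,"ty": -1.2,"tz": 0,"ax": 0,"ay": 0,"az": 0},{"tx": 0,"ty": 0,"tz": 0,"ax": 0,"ay": 0,"az": 0}], jaw=1)

```text
clock: 14.65
eef_pos: [0.6761, -0.1459, 0.1858]
eef_rot: [[-0.992, 0.122, 0.009], [0.122, 0.993, -0.006], [-0.009, -0.005, -1.0]]
ft_force: [0.6, 0.5, -0.8]
gripper_width: 1.001
```

```bash
python3 go.py 0.6713 -0.1325 0.1 83.5 4;
```

```text
clock 14.7 pos [ 0.6761 -0.1459  0.1858] yaw 83.0 F [ 0.6  0.5 -0.8] w 1.001 q [-13.  27.  32.  83. -14.  74. 103.]
rows 4 t [0.17 0.33 2.14] a [-0.0012  0.0023 -0.0022]
```

play_rows(plan=[{"tx": 0.3,"ty": 0.7,"tz": 1.5,"ax": -0.004,"ay": 0.008,"az": -0.008},{"tx": 0.3,"ty": 0.6,"tz": 3,"ax": 0,"ay": 0,"az": 0},{"tx": 0,"ty": 0,"tz": 2.5,"ax": 0,"ay": 0,"az": 0},{"tx": 0,"ty": 0,"tz": 1,"ax": 0,"ay": 0,"az": 0},{"tx": 0,"ty": 0,"tz": 0,"ax": 0,"ay": 0,"az": 0}])

```text
clock: 15.15
eef_pos: [0.6694, -0.1207, 0.0996]
eef_rot: [[-0.995, 0.103, -0.003], [0.103, 0.995, 0.007], [0.004, 0.007, -1.0]]
ft_force: [-0.4, 0.3, 0.2]
gripper_width: 1.004
```

```bash
python3 go.py 0.6713 -0.1325 0.063 83.5 1;
```

```text
clock 15.2 pos [ 0.6694 -0.1207  0.0996] yaw 84.1 F [-0.4  0.3  0.2] w 1.004 q [-14.  30.  30.  89. -16.  66. 103.]
rows 1 t [-0.33 -1.18  3.65] a [ 0.0069 -0.0039  0.0103]
```

play_rows(plan=[{"tx": -0.3,"ty": -0.9,"tz": 0.6,"ax": 0.005,"ay": 0,"az": 0.008},{"tx": 0,"ty": -0.1,"tz": 1.2,"ax": 0,"ay": 0,"az": 0},{"tx": 0,"ty": 0,"tz": 1.2,"ax": 0,"ay": 0,"az": 0},{"tx": 0,"ty": 0,"tz": 0.5,"ax": 0,"ay": 0,"az": 0},{"tx": 0,"ty": 0,"tz": 0.1,"ax": 0,"ay": 0,"az": 0}])

```text
clock: 15.65
eef_pos: [0.673, -0.1301, 0.0634]
eef_rot: [[-0.994, 0.109, 0.0], [0.109, 0.994, 0.002], [-0.0, 0.002, -1.0]]
ft_force: [-0.2, -0.2, 0.3]
gripper_width: 1.001
```

```bash
python3 go.py 0.6713 -0.1325 0.063 83.5 1;
```

```text
clock 15.7 pos [ 0.673  -0.1301  0.0634] yaw 83.7 F [-0.2 -0.2  0.3] w 1.001 q [-13.  33.  29.  89. -17.  62. 104.]
rows 1 t [ 0.14 -0.26  0.04] a [0.0025 0.0001 0.0041]
```

play_rows(plan=[{"tx": 0.1,"ty": -0.2,"tz": 0,"ax": 0,"ay": 0,"az": 0},{"tx": 0,"ty": 0,"tz": 0,"ax": 0,"ay": 0,"az": 0},{"tx": 0,"ty": 0,"tz": 0,"ax": 0,"ay": 0,"az": 0},{"tx": 0,"ty": 0,"tz": 0,"ax": 0,"ay": 0,"az": 0},{"tx": 0,"ty": 0,"tz": 0,"ax": 0,"ay": 0,"az": 0},{"tx": 0,"ty": 0,"tz": 0,"ax": 0,"ay": 0,"az": 0},{"tx": 0,"ty": 0,"tz": 0,"ax": 0,"ay": 0,"az": 0},{"tx": 0,"ty": 0,"tz": 0,"ax": 0,"ay": 0,"az": 0},{"tx": 0,"ty": 0,"tz": 0,"ax": 0,"ay": 0,"az": 0},{"tx": 0,"ty": 0,"tz": 0,"ax": 0,"ay": 0,"az": 0},{"tx": 0,"ty": 0,"tz": 0,"ax": 0,"ay": 0,"az": 0}], jaw=0, squeeze=40)

```text
clock: 16.75
eef_pos: [0.6728, -0.1324, 0.0651]
eef_rot: [[-0.994, 0.109, 0.003], [0.109, 0.994, 0.002], [-0.003, 0.003, -1.0]]
ft_force: [0.1, -0.7, -0.6]
gripper_width: 0.362
```

```bash
python3 go.py 0.6713 -0.1325 0.16 83.5 1;
```

```text
clock 16.8 pos [ 0.6728 -0.1324  0.0651] yaw 83.7 F [ 0.1 -0.7 -0.6] w 0.362 q [-12.  33.  29.  90. -17.  62. 105.]
rows 1 t [ 0.12 -0.   -9.49] a [0.0027 0.0029 0.0039]
```

play_rows(plan=[{"tx": 0,"ty": 0,"tz": -1.5,"ax": 0,"ay": 0,"az": 0},{"tx": 0,"ty": 0,"tz": -3.5,"ax": 0,"ay": 0,"az": 0},{"tx": 0,"ty": 0,"tz": -4,"ax": 0,"ay": 0,"az": 0},{"tx": 0,"ty": 0,"tz": -2.5,"ax": 0,"ay": 0,"az": 0},{"tx": 0,"ty": 0,"tz": -0.5,"ax": 0,"ay": 0,"az": 0}])

```text
clock: 17.25
eef_pos: [0.6683, -0.1319, 0.1855]
eef_rot: [[-0.994, 0.11, -0.009], [0.11, 0.994, 0.004], [0.01, 0.003, -1.0]]
ft_force: [0.7, 0.9, -5.2]
gripper_width: 0.364
```

```bash
python3 go.py 0.445 0.247 0.185 100.6 10;
```

```text
clock 17.2 pos [ 0.6683 -0.1319  0.1855] yaw 83.7 F [ 0.7  0.9 -5.2] w 0.364 q [-14.  27.  31.  83. -14.  75. 102.]
rows 10 t [2.15 3.85 0.02] a [ 0.0004 -0.0009 -0.0295]
```

play_rows(plan=[{"tx": 1.2,"ty": 2.1,"tz": 0,"ax": 0,"ay": -0.008,"az": -0.028},{"tx": 2.1,"ty": 3.8,"tz": 0,"ax": 0,"ay": 0,"az": -0.028},{"tx": 2.1,"ty": 3.8,"tz": 0,"ax": 0,"ay": 0,"az": -0.028},{"tx": 2.1,"ty": 3.8,"tz": 0,"ax": 0,"ay": 0,"az": -0.028},{"tx": 2.1,"ty": 3.8,"tz": 0,"ax": 0,"ay": 0,"az": -0.028},{"tx": 2.1,"ty": 3.8,"tz": 0,"ax": 0,"ay": 0,"az": -0.028},{"tx": 2.1,"ty": 3.8,"tz": 0,"ax": 0,"ay": 0,"az": -0.028},{"tx": 2.1,"ty": 3.8,"tz": 0,"ax": 0,"ay": 0,"az": -0.028},{"tx": 2.1,"ty": 3.8,"tz": 0,"ax": 0,"ay": 0,"az": -0.028},{"tx": 1.8,"ty": 3.2,"tz": 0,"ax": 0,"ay": 0,"az": -0.028},{"tx": 0.8,"ty": 1.5,"tz": 0,"ax": 0,"ay": 0,"az": -0.015},{"tx": 0,"ty": 0,"tz": 0,"ax": 0,"ay": 0,"az": 0}])

```text
clock: 18.45
eef_pos: [0.435, 0.2405, 0.1738]
eef_rot: [[-0.981, -0.191, -0.018], [-0.191, 0.982, -0.009], [0.019, -0.005, -1.0]]
ft_force: [1.2, 0.0, -4.4]
gripper_width: 0.37
```

```bash
python3 go.py 0.445 0.247 0.11 100.6 4;
```

```text
clock 18.4 pos [0.435  0.2405 0.1738] yaw 101.0 F [ 1.2  0.  -4.4] w 0.37 q [-47.   3.  16. 110.  -1.  68.  70.]
rows 4 t [-0.3   0.12  1.59] a [-0.0014 -0.0047  0.0018]
```

play_rows(plan=[{"tx": -0.6,"ty": 0.3,"tz": 0.6,"ax": -0.005,"ay": -0.018,"az": 0.004},{"tx": -0.4,"ty": 0.2,"tz": 1.5,"ax": 0,"ay": 0,"az": 0},{"tx": 0,"ty": 0,"tz": 2,"ax": 0,"ay": 0,"az": 0},{"tx": 0,"ty": 0,"tz": 1.2,"ax": 0,"ay": 0,"az": 0},{"tx": 0,"ty": 0,"tz": 0.4,"ax": 0,"ay": 0,"az": 0},{"tx": 0,"ty": 0,"tz": 0,"ax": 0,"ay": 0,"az": 0}])

```text
clock: 19.05
eef_pos: [0.4478, 0.2387, 0.1128]
eef_rot: [[-0.984, -0.177, 0.0], [-0.177, 0.984, -0.007], [0.001, -0.007, -1.0]]
ft_force: [0.5, 0.4, -3.3]
gripper_width: 0.362
```

```bash
python3 go.py 0.445 0.247 0.078 100.6 4;
```

```text
clock 19.1 pos [0.4478 0.2387 0.1128] yaw 100.2 F [ 0.5  0.4 -3.3] w 0.362 q [-47.   8.  16. 113.  -2.  60.  71.]
rows 4 t [0.03 0.22 0.87] a [-0.0017 -0.0003 -0.0019]
```

play_rows(plan=[{"tx": 0.15,"ty": 0.7,"tz": 0.5,"ax": -0.006,"ay": 0,"az": -0.006},{"tx": 0,"ty": 0.2,"tz": 1,"ax": 0,"ay": 0,"az": 0},{"tx": 0,"ty": 0,"tz": 1,"ax": 0,"ay": 0,"az": 0},{"tx": 0,"ty": 0,"tz": 0.6,"ax": 0,"ay": 0,"az": 0},{"tx": 0,"ty": 0,"tz": 0.2,"ax": 0,"ay": 0,"az": 0},{"tx": 0,"ty": 0,"tz": 0,"ax": 0,"ay": 0,"az": 0}])

```text
clock: 19.65
eef_pos: [0.4458, 0.2484, 0.0785]
eef_rot: [[-0.983, -0.183, 0.001], [-0.183, 0.983, 0.001], [-0.001, 0.001, -1.0]]
ft_force: [-0.5, -0.2, -3.4]
gripper_width: 0.363
```

```bash
python3 go.py 0.445 0.247 0.071 100.6 1;
```

```text
clock 19.6 pos [0.4458 0.2484 0.0785] yaw 100.5 F [-0.5 -0.2 -3.4] w 0.363 q [-47.  10.  16. 114.  -3.  56.  71.]
rows 1 t [ 0.11 -0.12  0.75] a [ 0.0009  0.0014 -0.0014]
```

play_rows(plan=[{"tx": 0.1,"ty": -0.1,"tz": 0.25,"ax": 0,"ay": 0,"az": 0},{"tx": 0,"ty": 0,"tz": 0.25,"ax": 0,"ay": 0,"az": 0},{"tx": 0,"ty": 0,"tz": 0.15,"ax": 0,"ay": 0,"az": 0},{"tx": 0,"ty": 0,"tz": 0.15,"ax": 0,"ay": 0,"az": 0}])

```text
clock: 20.05
eef_pos: [0.4457, 0.2474, 0.071]
eef_rot: [[-0.983, -0.182, 0.003], [-0.182, 0.983, 0.002], [-0.003, 0.002, -1.0]]
ft_force: [-3.1, -2.5, 8.5]
gripper_width: 0.366
```

play_rows(plan=[{"tx": 0,"ty": 0,"tz": 0,"ax": 0,"ay": 0,"az": 0},{"tx": 0,"ty": 0,"tz": 0,"ax": 0,"ay": 0,"az": 0},{"tx": 0,"ty": 0,"tz": 0,"ax": 0,"ay": 0,"az": 0},{"tx": 0,"ty": 0,"tz": 0,"ax": 0,"ay": 0,"az": 0}], jaw=0.6)

```text
clock: 20.45
eef_pos: [0.4481, 0.249, 0.0735]
eef_rot: [[-0.983, -0.182, 0.008], [-0.182, 0.983, 0.006], [-0.009, 0.004, -1.0]]
ft_force: [0.1, 0.4, -1.1]
gripper_width: 0.579
```

play_rows(plan=[{"tx": 0,"ty": 0,"tz": -1.5,"ax": 0,"ay": 0,"az": 0},{"tx": 0,"ty": 0,"tz": -3,"ax": 0,"ay": 0,"az": 0},{"tx": 0,"ty": 0,"tz": -4,"ax": 0,"ay": 0,"az": 0},{"tx": 0,"ty": 0,"tz": -3,"ax": 0,"ay": 0,"az": 0},{"tx": 0,"ty": 0,"tz": -1,"ax": 0,"ay": 0,"az": 0}])

```text
clock: 20.95
eef_pos: [0.4462, 0.2475, 0.2013]
eef_rot: [[-0.983, -0.182, 0.005], [-0.182, 0.983, 0.003], [-0.005, 0.002, -1.0]]
ft_force: [0.6, -0.1, 0.1]
gripper_width: 0.603
```

```bash
python3 go.py 0.521 0.4445 0.15 95 6;
```

```text
clock 20.9 pos [0.4462 0.2475 0.2013] yaw 100.5 F [ 0.6 -0.1  0.1] w 0.603 q [-48.   3.  16. 107.  -1.  70.  69.]
rows 6 t [-1.7   3.07  0.86] a [0.0005 0.0009 0.016 ]
```

play_rows(plan=[{"tx": -1,"ty": 1.8,"tz": 0,"ax": 0,"ay": 0.004,"az": 0.015},{"tx": -1.8,"ty": 3.3,"tz": 0.5,"ax": 0,"ay": 0,"az": 0.016},{"tx": -1.8,"ty": 3.3,"tz": 0.8,"ax": 0,"ay": 0,"az": 0.016},{"tx": -1.8,"ty": 3.3,"tz": 1,"ax": 0,"ay": 0,"az": 0.016},{"tx": -1.8,"ty": 3.3,"tz": 1,"ax": 0,"ay": 0,"az": 0.016},{"tx": -1.2,"ty": 2.2,"tz": 1,"ax": 0,"ay": 0,"az": 0.016},{"tx": -0.5,"ty": 0.9,"tz": 0.5,"ax": 0,"ay": 0,"az": 0},{"tx": 0,"ty": 0,"tz": 0,"ax": 0,"ay": 0,"az": 0}], jaw=1)

```text
clock: 21.75
eef_pos: [0.5226, 0.4461, 0.1493]
eef_rot: [[-0.997, -0.082, 0.001], [-0.082, 0.997, 0.004], [-0.001, 0.004, -1.0]]
ft_force: [0.2, 0.2, 0.7]
gripper_width: 0.994
```

```bash
python3 wr.py w6 | grep -v "z>"; python3 go.py 0.521 0.4445 0.09 95 3;
```

```text
table 118230 0.0017213506270969427
[   24    20   236   164 23378] zmax 0.080 [ 62  89 143]
[   0   32   21  128 1129] zmax 0.028 [141  57  58]
[  514    94    99   158 10114] zmax 0.118 [91 91 97]
[ 302  182   38   46 1336] zmax 0.061 [112 112 116]
[  0 246  31  48 698] zmax 0.038 [104 102 112]
clock 21.8 pos [0.5225 0.4452 0.1497] yaw 94.6 F [ 0.2 -0.4 -0.1] w 0.995 q [-52.  26.  13.  85.  -6.  70.  56.]
rows 3 t [ 0.05 -0.02  1.99] a [ 0.0011  0.0003 -0.0021]
```

View pics/w6.png

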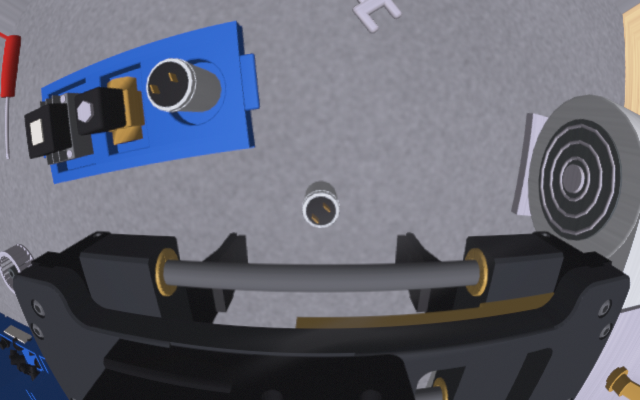

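All three parts sit upright in tray three: contactor (45,130), valve (105,105), large can (180,85). The small can at (320,205) is centred between the jaws.

play_rows(plan=[{"tx": 0.1,"ty": 0,"tz": 1.5,"ax": 0,"ay": 0,"az": 0},{"tx": 0,"ty": 0,"tz": 3,"ax": 0,"ay": 0,"az": 0},{"tx": 0,"ty": 0,"tz": 3,"ax": 0,"ay": 0,"az": 0},{"tx": 0,"ty": 0,"tz": 1.5,"ax": 0,"ay": 0,"az": 0},{"tx": 0,"ty": 0,"tz": 0.5,"ax": 0,"ay": 0,"az": 0},{"tx": 0,"ty": 0,"tz": 0,"ax": 0,"ay": 0,"az": 0}])

```text
clock: 22.4
eef_pos: [0.523, 0.438, 0.0536]
eef_rot: [[-0.997, -0.074, 0.004], [-0.074, 0.997, 0.004], [-0.004, 0.003, -1.0]]
ft_force: [-0.5, 0.8, -0.5]
gripper_width: 1.0
```

```bash
python3 go.py 0.521 0.4445 0.05 95 1;
```

```text
clock 22.4 pos [0.523  0.438  0.0536] yaw 94.3 F [-0.5  0.8 -0.5] w 1.0 q [-51.  31.  12.  90.  -7.  60.  57.]
rows 1 t [0.15 0.66 0.36] a [ 0.0034  0.0039 -0.013 ]
```

play_rows(plan=[{"tx": 0.15,"ty": 0.6,"tz": 0.3,"ax": 0,"ay": 0,"az": 0},{"tx": 0,"ty": 0,"tz": 0,"ax": 0,"ay": 0,"az": 0},{"tx": 0,"ty": 0,"tz": 0,"ax": 0,"ay": 0,"az": 0},{"tx": 0,"ty": 0,"tz": 0,"ax": 0,"ay": 0,"az": 0},{"tx": 0,"ty": 0,"tz": 0,"ax": 0,"ay": 0,"az": 0},{"tx": 0,"ty": 0,"tz": 0,"ax": 0,"ay": 0,"az": 0},{"tx": 0,"ty": 0,"tz": 0,"ax": 0,"ay": 0,"az": 0},{"tx": 0,"ty": 0,"tz": 0,"ax": 0,"ay": 0,"az": 0},{"tx": 0,"ty": 0,"tz": 0,"ax": 0,"ay": 0,"az": 0},{"tx": 0,"ty": 0,"tz": 0,"ax": 0,"ay": 0,"az": 0},{"tx": 0,"ty": 0,"tz": 0,"ax": 0,"ay": 0,"az": 0},{"tx": 0,"ty": 0,"tz": 0,"ax": 0,"ay": 0,"az": 0}], jaw=0, squeeze=20)

```text
clock: 23.6
eef_pos: [0.5235, 0.4466, 0.0561]
eef_rot: [[-0.997, -0.074, 0.01], [-0.074, 0.997, 0.01], [-0.011, 0.009, -1.0]]
ft_force: [-0.1, -0.2, 1.4]
gripper_width: 0.337
```

```bash
python3 go.py 0.521 0.4445 0.15 95 1;
```

```text
clock 23.6 pos [0.5235 0.4466 0.0561] yaw 94.3 F [-0.1 -0.2  1.4] w 0.337 q [-52.  31.  12.  90.  -7.  60.  57.]
rows 1 t [ 0.16 -0.1  -9.39] a [ 0.0091  0.0106 -0.013 ]
```

play_rows(plan=[{"tx": 0,"ty": 0,"tz": -1.5,"ax": 0,"ay": 0,"az": 0},{"tx": 0,"ty": 0,"tz": -3.5,"ax": 0,"ay": 0,"az": 0},{"tx": 0,"ty": 0,"tz": -4,"ax": 0,"ay": 0,"az": 0},{"tx": 0,"ty": 0,"tz": -3.5,"ax": 0,"ay": 0,"az": 0},{"tx": 0,"ty": -1,"tz": -1,"ax": 0.01,"ay": 0.01,"az": 0},{"tx": 0.5,"ty": -3,"tz": 0,"ax": 0,"ay": 0,"az": 0}])

```text
clock: 24.2
eef_pos: [0.5179, 0.4083, 0.1996]
eef_rot: [[-0.997, -0.08, -0.001], [-0.08, 0.997, 0.0], [0.001, 0.0, -1.0]]
ft_force: [0.2, 0.1, -0.3]
gripper_width: 0.336
```

```bash
python3 go.py 0.4464 -0.1832 0.19 94.5 13;
```

```text
clock 24.2 pos [0.5179 0.4083 0.1996] yaw 94.6 F [ 0.2  0.1 -0.3] w 0.336 q [-51.  21.  14.  86.  -5.  74.  58.]
rows 13 t [ 0.91 -4.49  0.07] a [ 0.     -0.0001  0.0001]
```

play_rows(plan=[{"tx": 0.9,"ty": -4.5,"tz": 0,"ax": 0,"ay": 0,"az": 0},{"tx": 0.9,"ty": -4.5,"tz": 0,"ax": 0,"ay": 0,"az": 0},{"tx": 0.9,"ty": -4.5,"tz": 0,"ax": 0,"ay": 0,"az": 0},{"tx": 0.9,"ty": -4.5,"tz": 0,"ax": 0,"ay": 0,"az": 0},{"tx": 0.9,"ty": -4.5,"tz": 0,"ax": 0,"ay": 0,"az": 0},{"tx": 0.9,"ty": -4.5,"tz": 0,"ax": 0,"ay": 0,"az": 0},{"tx": 0.9,"ty": -4.5,"tz": 0,"ax": 0,"ay": 0,"az": 0},{"tx": 0.9,"ty": -4.5,"tz": 0,"ax": 0,"ay": 0,"az": 0},{"tx": 0.9,"ty": -4.5,"tz": 0,"ax": 0,"ay": 0,"az": 0},{"tx": 0.9,"ty": -4.5,"tz": 0,"ax": 0,"ay": 0,"az": 0},{"tx": 0.9,"ty": -4.5,"tz": 0,"ax": 0,"ay": 0,"az": 0},{"tx": 0.5,"ty": -2,"tz": 0,"ax": 0,"ay": 0,"az": 0}])

```text
clock: 25.4
eef_pos: [0.4542, -0.1344, 0.2111]
eef_rot: [[-0.997, -0.08, 0.02], [-0.08, 0.997, 0.015], [-0.022, 0.013, -1.0]]
ft_force: [-0.3, -0.3, -1.5]
gripper_width: 0.339
```

```bash
python3 go.py 0.4464 -0.1832 0.12 94.5 4; python3 wr.py w7 | grep -A2 -E "\[ *[0-9]+ +[0-9]+ +[0-9]+ +[0-9]+ [0-9]{4,5}\]"; python3 go.py 0.4464 -0.1832 0.12 94.5 4
```

```text
clock 25.4 pos [ 0.4542 -0.1344  0.2111] yaw 94.6 F [-0.3 -0.3 -1.5] w 0.339 q [-25.  -5.  38. 112.   2.  71. 107.]
rows 4 t [ 0.32 -1.22  2.26] a [0.0032 0.0054 0.0003]
[  72   46   62   43 1127] zmax 0.028 [37 37 40]
   z>0.010 [ 323.9 -418.8] [95.  47.6] 90.0
   z>0.016 [ 323.9 -418.8] [95.  47.6] 90.0
[   0   78   44   86 2292] zmax 0.037 [42 42 45]
   z>0.010 [ 379.6 -599.3] [111.  89.] 14.4
   z>0.025 [ 379.5 -599.3] [110.9  89. ] 14.3
[ 436   85   36  143 1874] zmax 0.028 [179  69  70]
   z>0.010 [411.7  15.6] [ 25.4 170.1] 89.5
   z>0.016 [410.7  15.8] [ 25.1 168.1] 89.5
[  160   119   166   106 11453] zmax 0.027 [ 56 110 209]
   z>0.010 [ 448.2 -224.3] [115.7 190.7] 4.5
   z>0.015 [ 448.2 -224.3] [115.7 190.7] 4.5
[ 508  159  132   94 8467] zmax 0.080 [ 62  82 124]
   z>0.010 [444.3 245.7] [116.3 276.7] 10.4
   z>0.068 [445.4 243.5] [ 45.8 202.5] 10.7
--
[   0  208   45  165 3526] zmax 0.118 [81 85 98]
   z>0.010 [ 655.  -630.2] [284.8  80.3] 15.6
   z>0.106 [ 711.9 -629.3] [  9.7 175.9] 90.0
--
[ 610  289   30   85 1316] zmax 0.115 [102 103 106]
   z>0.010 [713.3 613.2] [173.3  17.2] 4.0
   z>0.103 [776.8 616.7] [44.8 16.7] 9.7
clock 25.4 pos [ 0.4537 -0.1369  0.2113] yaw 94.4 F [-1.5 -3.2 -0.4] w 0.339 q [-25.  -5.  38. 112.   2.  71. 107.]
rows 4 t [ 0.3  -1.16  2.27] a [ 0.0029  0.0054 -0.0004]
```

View pics/w7.png

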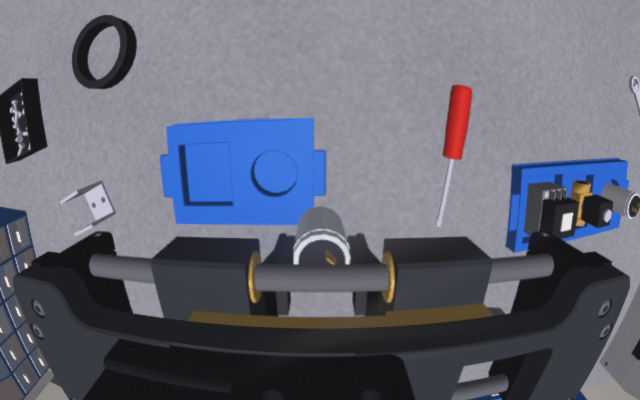

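The small can is held at (320,240), with the round pocket of tray two at (275,172). Tray two fits at (0.448, -0.224), yaw 4.5°.

play_rows(plan=[{"tx": 0.2,"ty": -2,"tz": 1.5,"ax": 0.01,"ay": 0.02,"az": 0},{"tx": 0.3,"ty": -2,"tz": 3,"ax": 0,"ay": 0,"az": 0},{"tx": 0,"ty": -0.5,"tz": 2.5,"ax": 0,"ay": 0,"az": 0},{"tx": 0,"ty": 0,"tz": 1.5,"ax": 0,"ay": 0,"az": 0},{"tx": 0,"ty": 0,"tz": 0.5,"ax": 0,"ay": 0,"az": 0},{"tx": 0,"ty": 0,"tz": 0,"ax": 0,"ay": 0,"az": 0}])

```text
clock: 26.05
eef_pos: [0.4548, -0.1854, 0.1248]
eef_rot: [[-0.997, -0.071, 0.012], [-0.071, 0.997, 0.005], [-0.013, 0.004, -1.0]]
ft_force: [0.1, -0.5, 0.2]
gripper_width: 0.342
```

```bash
python3 go.py 0.4476 -0.1842 0.07 94.5 4
```

```text
clock 26.1 pos [ 0.4548 -0.1854  0.1248] yaw 94.1 F [ 0.1 -0.5  0.2] w 0.342 q [-21.   5.  43. 115.  -4.  61. 118.]
rows 4 t [0.19 0.04 1.37] a [ 0.0011  0.0032 -0.0018]
```

play_rows(plan=[{"tx": 0.5,"ty": 0.1,"tz": 1,"ax": 0,"ay": 0.004,"az": 0},{"tx": 0.2,"ty": 0,"tz": 1.5,"ax": 0,"ay": 0,"az": 0},{"tx": 0,"ty": 0,"tz": 1.5,"ax": 0,"ay": 0,"az": 0},{"tx": 0,"ty": 0,"tz": 0.8,"ax": 0,"ay": 0,"az": 0},{"tx": 0,"ty": 0,"tz": 0.3,"ax": 0,"ay": 0,"az": 0},{"tx": 0,"ty": 0,"tz": 0,"ax": 0,"ay": 0,"az": 0}])

```text
clock: 26.65
eef_pos: [0.4509, -0.1828, 0.0755]
eef_rot: [[-0.997, -0.075, 0.016], [-0.075, 0.997, 0.007], [-0.016, 0.006, -1.0]]
ft_force: [0.1, 0.4, -0.6]
gripper_width: 0.338
```

```bash
python3 go.py 0.4476 -0.1842 0.062 94.5 1
```

```text
clock 26.6 pos [ 0.4509 -0.1828  0.0755] yaw 94.3 F [ 0.1  0.4 -0.6] w 0.338 q [-20.   9.  42. 119.  -8.  54. 121.]
rows 1 t [ 0.36 -0.12  1.34] a [ 0.0055  0.0164 -0.0034]
```

play_rows(plan=[{"tx": 0.2,"ty": -0.1,"tz": 0.4,"ax": 0,"ay": 0.005,"az": 0},{"tx": 0.1,"ty": 0,"tz": 0.4,"ax": 0,"ay": 0,"az": 0},{"tx": 0,"ty": 0,"tz": 0.2,"ax": 0,"ay": 0,"az": 0},{"tx": 0,"ty": 0,"tz": 0.1,"ax": 0,"ay": 0,"az": 0}])

```text
clock: 27.05
eef_pos: [0.4492, -0.1843, 0.0652]
eef_rot: [[-0.997, -0.076, 0.014], [-0.075, 0.997, 0.006], [-0.014, 0.005, -1.0]]
ft_force: [-0.1, -0.0, -0.9]
gripper_width: 0.341
```

```bash
python3 go.py 0.4476 -0.1842 0.062 94.5 1
```

```text
clock 27.1 pos [ 0.4492 -0.1843  0.0652] yaw 94.3 F [-0.1 -0.  -0.9] w 0.341 q [-20.  10.  42. 119.  -9.  53. 122.]
rows 1 t [0.16 0.02 0.32] a [ 0.0052  0.014  -0.0029]
```

play_rows(plan=[{"tx": 0.1,"ty": 0,"tz": 0.2,"ax": 0,"ay": 0,"az": 0},{"tx": 0,"ty": 0,"tz": 0.15,"ax": 0,"ay": 0,"az": 0},{"tx": 0,"ty": 0,"tz": 0.15,"ax": 0,"ay": 0,"az": 0}])

```text
clock: 27.35
eef_pos: [0.449, -0.1849, 0.0617]
eef_rot: [[-0.997, -0.075, 0.015], [-0.075, 0.997, 0.007], [-0.015, 0.006, -1.0]]
ft_force: [-5.3, 0.1, 20.4]
gripper_width: 0.341
```

play_rows(plan=[{"tx": 0,"ty": 0,"tz": 0,"ax": 0,"ay": 0,"az": 0},{"tx": 0,"ty": 0,"tz": 0,"ax": 0,"ay": 0,"az": 0},{"tx": 0,"ty": 0,"tz": 0,"ax": 0,"ay": 0,"az": 0},{"tx": 0,"ty": 0,"tz": 0,"ax": 0,"ay": 0,"az": 0}], jaw=0.65)

```text
clock: 27.75
eef_pos: [0.4496, -0.1852, 0.0623]
eef_rot: [[-0.997, -0.075, 0.016], [-0.075, 0.997, 0.007], [-0.017, 0.005, -1.0]]
ft_force: [-0.2, 1.1, -0.3]
gripper_width: 0.596
```

play_rows(plan=[{"tx": 0,"ty": 0,"tz": -1.5,"ax": 0,"ay": 0,"az": 0},{"tx": 0,"ty": 0,"tz": -3,"ax": 0,"ay": 0,"az": 0},{"tx": 0,"ty": 0,"tz": -4,"ax": 0,"ay": 0,"az": 0},{"tx": 0,"ty": 0,"tz": -3,"ax": 0,"ay": 0,"az": 0},{"tx": 0,"ty": 0,"tz": -1,"ax": 0,"ay": 0,"az": 0}])

```text
clock: 28.25
eef_pos: [0.4451, -0.1852, 0.1881]
eef_rot: [[-0.997, -0.075, 0.008], [-0.075, 0.997, 0.006], [-0.008, 0.006, -1.0]]
ft_force: [-0.3, -0.5, -0.0]
gripper_width: 0.649
```

```bash
python3 go.py 0.5015 -0.438 0.17 24.6 10;
```

```text
clock 28.2 pos [ 0.4451 -0.1852  0.1881] yaw 94.3 F [-0.3 -0.5 -0. ] w 0.649 q [-23.  -2.  43. 112.   1.  69. 114.]
rows 10 t [-1.76 -2.12  0.18] a [0.001  0.0004 0.1216]
```

play_rows(plan=[{"tx": -1.7,"ty": -2.1,"tz": 0,"ax": 0,"ay": 0,"az": 0.12},{"tx": -1.8,"ty": -2.1,"tz": 0.2,"ax": 0,"ay": 0,"az": 0.12},{"tx": -1.8,"ty": -2.1,"tz": 0.2,"ax": 0,"ay": 0,"az": 0.12},{"tx": -1.8,"ty": -2.1,"tz": 0.2,"ax": 0,"ay": 0,"az": 0.12},{"tx": -1.8,"ty": -2.1,"tz": 0.2,"ax": 0,"ay": 0,"az": 0.12},{"tx": -1.8,"ty": -2.1,"tz": 0.2,"ax": 0,"ay": 0,"az": 0.12},{"tx": -1.8,"ty": -2.1,"tz": 0.2,"ax": 0,"ay": 0,"az": 0.12},{"tx": -1.8,"ty": -2.1,"tz": 0.2,"ax": 0,"ay": 0,"az": 0.12},{"tx": -1.8,"ty": -2.1,"tz": 0.2,"ax": 0,"ay": 0,"az": 0.12},{"tx": -1.2,"ty": -1.4,"tz": 0,"ax": 0,"ay": 0,"az": 0.08},{"tx": -0.5,"ty": -0.6,"tz": 0,"ax": 0,"ay": 0,"az": 0.03},{"tx": 0,"ty": 0,"tz": 0,"ax": 0,"ay": 0,"az": 0}], jaw=1)

```text
clock: 29.45
eef_pos: [0.5043, -0.4395, 0.1552]
eef_rot: [[-0.405, 0.914, -0.003], [0.914, 0.405, 0.014], [0.014, 0.003, -1.0]]
ft_force: [0.2, -0.9, 0.4]
gripper_width: 1.0
```

```bash
python3 wr.py w8 | grep -B1 -A2 "zmax 0.05"; python3 go.py 0.5015 -0.438 0.1 24.6 4;
```

```text
z>0.016 [ 324.4 -420.1] [48.7 95.5] 0.0
[286 178  11  58 482] zmax 0.058 [134 131 145]
   z>0.010 [ 480.5 -448. ] [ 4.9 40.6] 24.7
   z>0.046 [ 480.5 -447.9] [ 4.9 40.2] 24.8
[341 178   9  57 468] zmax 0.058 [141 138 153]
   z>0.010 [ 522.2 -429.3] [ 5.  40.9] 24.3
   z>0.046 [ 522.4 -428.7] [ 4.8 39.9] 23.3
clock 29.5 pos [ 0.5047 -0.4386  0.1552] yaw 24.0 F [ 0.4 -0.5 -0.1] w 0.999 q [  1.  33.  54.  88. -28.  74.  82.]
rows 4 t [ 0.03 -0.07  1.38] a [ 0.0009 -0.0038 -0.0027]
```

play_rows(plan=[{"tx": 0.1,"ty": -0.3,"tz": 1.5,"ax": 0,"ay": -0.014,"az": -0.01},{"tx": 0,"ty": 0,"tz": 2.8,"ax": 0,"ay": 0,"az": 0},{"tx": 0,"ty": 0,"tz": 2.5,"ax": 0,"ay": 0,"az": 0},{"tx": 0,"ty": 0,"tz": 1.2,"ax": 0,"ay": 0,"az": 0},{"tx": 0,"ty": 0,"tz": 0.3,"ax": 0,"ay": 0,"az": 0},{"tx": 0,"ty": 0,"tz": 0,"ax": 0,"ay": 0,"az": 0}])

```text
clock: 30.1
eef_pos: [0.508, -0.4306, 0.0704]
eef_rot: [[-0.431, 0.902, 0.009], [0.902, 0.431, 0.007], [0.002, 0.011, -1.0]]
ft_force: [0.1, -0.4, 0.8]
gripper_width: 1.0
```

```bash
python3 go.py 0.5014 -0.4384 0.052 24.4 1;
```

```text
clock 30.1 pos [ 0.508  -0.4306  0.0704] yaw 25.5 F [ 0.1 -0.4  0.8] w 1.0 q [  1.  37.  51.  93. -31.  65.  86.]
rows 1 t [-0.43 -0.96  1.82] a [ 0.0108 -0.0025  0.0199]
```

play_rows(plan=[{"tx": -0.4,"ty": -0.9,"tz": 0,"ax": 0.01,"ay": 0,"az": 0.015},{"tx": 0,"ty": 0,"tz": 0.7,"ax": 0,"ay": 0,"az": 0},{"tx": 0,"ty": 0,"tz": 0.6,"ax": 0,"ay": 0,"az": 0},{"tx": 0,"ty": 0,"tz": 0.3,"ax": 0,"ay": 0,"az": 0},{"tx": 0,"ty": 0,"tz": 0,"ax": 0,"ay": 0,"az": 0}])

```text
clock: 30.6
eef_pos: [0.5028, -0.4402, 0.0566]
eef_rot: [[-0.417, 0.909, 0.003], [0.909, 0.417, -0.001], [-0.002, 0.003, -1.0]]
ft_force: [0.5, -0.0, 0.1]
gripper_width: 1.002
```

```bash
python3 go.py 0.5014 -0.4384 0.052 24.4 1;
```

```text
clock 30.6 pos [ 0.5028 -0.4402  0.0566] yaw 24.7 F [ 0.5 -0.   0.1] w 1.002 q [  2.  38.  51.  93. -32.  64.  86.]
rows 1 t [ 0.22 -0.05  0.46] a [0.0027 0.0023 0.0045]
```

play_rows(plan=[{"tx": 0.15,"ty": -0.05,"tz": 0.4,"ax": 0,"ay": 0,"az": 0},{"tx": 0,"ty": 0,"tz": 0.1,"ax": 0,"ay": 0,"az": 0},{"tx": 0,"ty": 0,"tz": 0,"ax": 0,"ay": 0,"az": 0},{"tx": 0,"ty": 0,"tz": 0,"ax": 0,"ay": 0,"az": 0},{"tx": 0,"ty": 0,"tz": 0,"ax": 0,"ay": 0,"az": 0},{"tx": 0,"ty": 0,"tz": 0,"ax": 0,"ay": 0,"az": 0},{"tx": 0,"ty": 0,"tz": 0,"ax": 0,"ay": 0,"az": 0},{"tx": 0,"ty": 0,"tz": 0,"ax": 0,"ay": 0,"az": 0},{"tx": 0,"ty": 0,"tz": 0,"ax": 0,"ay": 0,"az": 0},{"tx": 0,"ty": 0,"tz": 0,"ax": 0,"ay": 0,"az": 0}], jaw=0, squeeze=25)

```text
clock: 31.6
eef_pos: [0.5017, -0.439, 0.0513]
eef_rot: [[-0.417, 0.909, 0.004], [0.909, 0.417, -0.001], [-0.003, 0.003, -1.0]]
ft_force: [0.2, -0.1, -0.3]
gripper_width: 0.572
```

```bash
python3 go.py 0.5014 -0.4384 0.15 24.4 1;
```

```text
clock 31.6 pos [ 0.5017 -0.439   0.0513] yaw 24.7 F [ 0.2 -0.1 -0.3] w 0.572 q [  2.  38.  50.  94. -32.  64.  86.]
rows 1 t [ 0.04  0.02 -9.87] a [0.0028 0.0026 0.0045]
```

play_rows(plan=[{"tx": 0,"ty": 0,"tz": -1.5,"ax": 0,"ay": 0,"az": 0},{"tx": 0,"ty": 0,"tz": -3.5,"ax": 0,"ay": 0,"az": 0},{"tx": 0,"ty": 0,"tz": -3,"ax": 0,"ay": 0,"az": 0},{"tx": 0,"ty": 0,"tz": -1,"ax": 0,"ay": 0,"az": 0}])

```text
clock: 32.0
eef_pos: [0.4996, -0.4372, 0.1429]
eef_rot: [[-0.417, 0.909, -0.002], [0.909, 0.417, 0.003], [0.003, -0.001, -1.0]]
ft_force: [0.8, 0.6, -2.0]
gripper_width: 0.57
```

```bash
python3 go.py 0.4512 -0.2622 0.145 4.5 6;
```

```text
clock 32.0 pos [ 0.4996 -0.4372  0.1429] yaw 24.6 F [ 0.8  0.6 -2. ] w 0.57 q [ -0.  33.  54.  90. -28.  72.  83.]
rows 6 t [ 3.04  0.04 -0.03] a [-0.0002 -0.0005  0.0585]
```

play_rows(plan=[{"tx": 2,"ty": 0,"tz": 0,"ax": 0,"ay": 0,"az": 0.05},{"tx": 3,"ty": 0,"tz": 0,"ax": 0,"ay": 0,"az": 0.055},{"tx": 3,"ty": 0,"tz": 0,"ax": 0,"ay": 0,"az": 0.055},{"tx": 3,"ty": 0,"tz": 0,"ax": 0,"ay": 0,"az": 0.055},{"tx": 3,"ty": 0,"tz": 0,"ax": 0,"ay": 0,"az": 0.055},{"tx": 2.5,"ty": 0,"tz": 0,"ax": 0,"ay": 0,"az": 0.05},{"tx": 1.3,"ty": 0,"tz": 0,"ax": 0,"ay": 0,"az": 0.025},{"tx": 0.3,"ty": 0,"tz": 0,"ax": 0,"ay": 0,"az": 0},{"tx": 0,"ty": 0,"tz": 0,"ax": 0,"ay": 0,"az": 0}])

```text
clock: 32.9
eef_pos: [0.4472, -0.258, 0.1427]
eef_rot: [[-0.069, 0.998, -0.002], [0.998, 0.069, 0.005], [0.005, -0.001, -1.0]]
ft_force: [-0.6, -0.5, -2.4]
gripper_width: 0.578
```

```bash
python3 go.py 0.4512 -0.2622 0.09 4.5 3;
```

```text
clock 32.9 pos [ 0.4472 -0.258   0.1427] yaw 4.0 F [-0.6 -0.5 -2.4] w 0.578 q [-33.  13.  68. 111. -14.  65.  44.]
rows 3 t [-0.16  0.13  1.75] a [-0.0004 -0.0017 -0.0031]
```

play_rows(plan=[{"tx": -0.3,"ty": 0.25,"tz": 0.8,"ax": 0,"ay": -0.004,"az": -0.008},{"tx": -0.15,"ty": 0.15,"tz": 1.2,"ax": 0,"ay": 0,"az": 0},{"tx": 0,"ty": 0,"tz": 0.6,"ax": 0,"ay": 0,"az": 0},{"tx": 0,"ty": 0,"tz": 0,"ax": 0,"ay": 0,"az": 0}])

```text
clock: 33.3
eef_pos: [0.4512, -0.266, 0.1141]
eef_rot: [[-0.075, 0.997, -0.002], [0.997, 0.075, -0.002], [-0.002, -0.002, -1.0]]
ft_force: [-0.3, 0.1, -2.8]
gripper_width: 0.572
```

```bash
python3 go.py 0.4512 -0.2622 0.07 4.5 3;python3 wr.py w9 >/dev/null
```

```text
clock 33.3 pos [ 0.4512 -0.266   0.1141] yaw 4.3 F [-0.3  0.1 -2.8] w 0.572 q [-29.  17.  65. 112. -18.  62.  48.]
rows 3 t [0.13 0.01 1.47] a [-0.0007  0.0007 -0.0011]
```

View pics/w9.png

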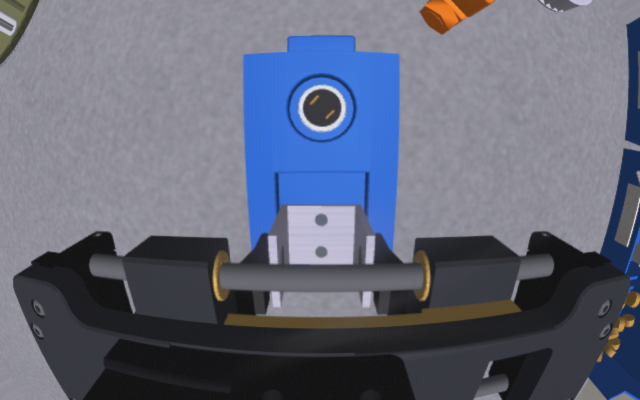

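The bracket at (320,255) lines up with the oblong pocket, and the small can stands centred in its round pocket at (322,108).

play_rows(plan=[{"tx": 0.25,"ty": 0,"tz": 0.8,"ax": 0,"ay": 0,"az": 0},{"tx": 0.1,"ty": 0,"tz": 1.4,"ax": 0,"ay": 0,"az": 0},{"tx": 0,"ty": 0,"tz": 1.2,"ax": 0,"ay": 0,"az": 0},{"tx": 0,"ty": 0,"tz": 0.6,"ax": 0,"ay": 0,"az": 0},{"tx": 0,"ty": 0,"tz": 0.2,"ax": 0,"ay": 0,"az": 0},{"tx": 0,"ty": 0,"tz": 0,"ax": 0,"ay": 0,"az": 0}])

```text
clock: 33.95
eef_pos: [0.4504, -0.2628, 0.068]
eef_rot: [[-0.074, 0.997, -0.003], [0.997, 0.074, -0.003], [-0.002, -0.003, -1.0]]
ft_force: [-0.6, -0.2, -2.9]
gripper_width: 0.577
```

```bash
python3 go.py 0.4512 -0.2622 0.0573 4.5 1
```

```text
clock 34.0 pos [ 0.4504 -0.2628  0.068 ] yaw 4.3 F [-0.6 -0.2 -2.9] w 0.577 q [-26.  21.  62. 114. -22.  57.  51.]
rows 1 t [0.06 0.09 1.07] a [-0.0035  0.0024 -0.004 ]
```

play_rows(plan=[{"tx": 0.05,"ty": 0.05,"tz": 0.35,"ax": 0,"ay": 0,"az": 0},{"tx": 0,"ty": 0,"tz": 0.35,"ax": 0,"ay": 0,"az": 0},{"tx": 0,"ty": 0,"tz": 0.2,"ax": 0,"ay": 0,"az": 0},{"tx": 0,"ty": 0,"tz": 0.1,"ax": 0,"ay": 0,"az": 0}])

```text
clock: 34.35
eef_pos: [0.4518, -0.2626, 0.0582]
eef_rot: [[-0.075, 0.997, -0.001], [0.997, 0.075, -0.003], [-0.003, -0.001, -1.0]]
ft_force: [0.4, -0.6, -2.9]
gripper_width: 0.57
```

play_rows(plan=[{"tx": 0,"ty": 0,"tz": 0.12,"ax": 0,"ay": 0,"az": 0},{"tx": 0,"ty": 0,"tz": 0.12,"ax": 0,"ay": 0,"az": 0}])

```text
clock: 34.55
eef_pos: [0.4519, -0.2628, 0.0573]
eef_rot: [[-0.075, 0.997, -0.001], [0.997, 0.075, -0.001], [-0.001, -0.001, -1.0]]
ft_force: [-5.9, 4.0, 18.5]
gripper_width: 0.574
```

Contact came at the expected height, so I'll release and lift away.

play_rows(plan=[{"tx": 0,"ty": 0,"tz": 0,"ax": 0,"ay": 0,"az": 0},{"tx": 0,"ty": 0,"tz": 0,"ax": 0,"ay": 0,"az": 0},{"tx": 0,"ty": 0,"tz": 0,"ax": 0,"ay": 0,"az": 0},{"tx": 0,"ty": 0,"tz": 0,"ax": 0,"ay": 0,"az": 0},{"tx": 0,"ty": 0,"tz": 0,"ax": 0,"ay": 0,"az": 0}], jaw=0.85)

```text
clock: 35.05
eef_pos: [0.4535, -0.2637, 0.0587]
eef_rot: [[-0.075, 0.997, 0.002], [0.997, 0.075, -0.003], [-0.003, 0.002, -1.0]]
ft_force: [-0.3, 0.8, -0.7]
gripper_width: 0.836
```

play_rows(plan=[{"tx": 0,"ty": 0,"tz": -1.5,"ax": 0,"ay": 0,"az": 0},{"tx": 0,"ty": 0,"tz": -2.5,"ax": 0,"ay": 0,"az": 0},{"tx": 0,"ty": 0,"tz": -2.5,"ax": 0,"ay": 0,"az": 0},{"tx": -1,"ty": 0,"tz": -1,"ax": 0,"ay": 0,"az": 0},{"tx": -3,"ty": 1,"tz": -1,"ax": 0,"ay": 0,"az": 0},{"tx": -4,"ty": 1,"tz": -1,"ax": 0,"ay": 0,"az": 0},{"tx": -4,"ty": 1,"tz": -1,"ax": 0,"ay": 0,"az": 0},{"tx": -2,"ty": 0.5,"tz": 0,"ax": 0,"ay": 0,"az": 0},{"tx": -0.5,"ty": 0,"tz": 0,"ax": 0,"ay": 0,"az": 0},{"tx": 0,"ty": 0,"tz": 0,"ax": 0,"ay": 0,"az": 0}])

```text
clock: 36.05
eef_pos: [0.5009, -0.4122, 0.1703]
eef_rot: [[-0.08, 0.997, 0.002], [0.997, 0.081, -0.002], [-0.002, 0.002, -1.0]]
ft_force: [-0.1, -0.0, 0.4]
gripper_width: 0.854
```

```bash
python3 - <<'E'
from h import *
from bench import arm
o=arm.get_obs();print(o["clock"],o["eef_pos"],o["joint_positions"].round(0),o["ft_force"])
im=[]
for n,(a,b,c_,d) in(("scene",(115,270,195,385)),("side",(110,370,240,410))):
    c=arm.camera(n);W=cloud(c);im.append(cv2.resize(c["img"][a:b,c_:d,::-1],None,fx=2.2,fy=2.2,interpolation=cv2.INTER_CUBIC))
    T={"three":((.4436,.2470),10.6,[("cont",-80,.072),("valve",0,.082),("cap",80,.087)]),"two":((.4482,-.2243),4.5,[("brk",-38,.061),("small",40,.067)])}
    for t,(ctr,yw,L) in T.items():
        r=np.radians(yw);R=np.array([[np.cos(r),np.sin(r)],[-np.sin(r),np.cos(r)]])
        loc=(W[...,:2]-ctr)@R.T*1000
        for nm,y,h in L:
            m=(abs(loc[...,0])<55)&(abs(loc[...,1]-y)<36)&(W[...,2]>.036)&(W[...,2]<.12)
            rr=cv2.minAreaRect(loc[m].astype(np.float32));print(n,nm,"centre-pocket",np.round(np.array(rr[0])-(0,y),1),"size",np.round(rr[1],0),round(rr[2],1),"top %.3f exp %.3f"%(np.percentile(W[m][:,2],99),h))
H=max(i.shape[0] for i in im);z=np.zeros((H,sum(i.shape[1] for i in im),3),np.uint8);x=0
for i in im: z[:i.shape[0],x:x+i.shape[1]]=i;x+=i.shape[1]
z=z[:600,:800];cv2.imwrite("pics/final.png",z);print(z.shape)
E
```

```text
36.05 [ 0.50093389 -0.41217214  0.17029723] [ -6.  31.  59.  91. -27.  74.  62.] [-0.0970024  -0.02902324  0.41568224]
scene cont centre-pocket [ 1.  -5.4] size [72. 50.] 0.7 top 0.075 exp 0.072
scene valve centre-pocket [ 2.7 -5.9] size [50. 41.] 5.1 top 0.083 exp 0.082
scene cap centre-pocket [-0.9 -5.5] size [39. 41.] 2.9 top 0.083 exp 0.087
scene brk centre-pocket [-0.  -3.4] size [43. 59.] 89.9 top 0.062 exp 0.061
scene small centre-pocket [ 0.8 -5.5] size [28. 33.] 65.8 top 0.064 exp 0.067
side cont centre-pocket [0.5 0.4] size [67. 49.] 1.4 top 0.077 exp 0.072
side valve centre-pocket [0.6 0.5] size [60. 35.] 3.1 top 0.085 exp 0.082
side cap centre-pocket [-2.   2.1] size [39. 41.] 41.2 top 0.086 exp 0.087
side brk centre-pocket [-0.6  0.3] size [45. 50.] 88.8 top 0.067 exp 0.061
side small centre-pocket [-0.5  1.5] size [28. 29.] 37.7 top 0.070 exp 0.067
(572, 792, 3)
```

View pics/final.png

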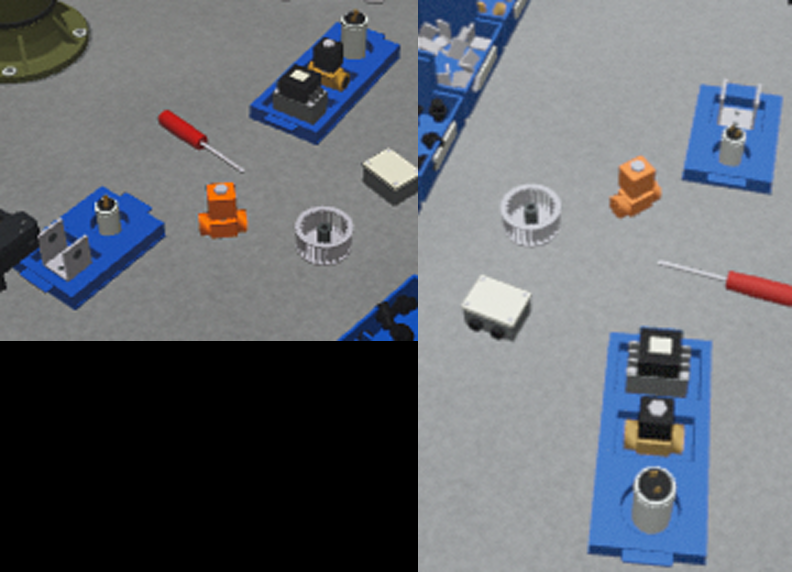

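The final picture shows all five parts upright in their pockets. The fan wheel, terminal box and orange look-alike still stand where they were, and the robot is clear of everything.

```bash
python3 -c "
from bench import arm
print(arm.close_job())"
```

```text
the job is handed in; nothing more can be done
None
```

Both kits are made up and the job is handed in at about 36 s of robot time; no verdict was reported. I placed the parts in the order asked: large capacitor, contactor, valve, small capacitor, bracket. I lowered each one until I felt light floor contact (4–20 N on the wrist reading) before opening the jaws.

**Last checks:**
- **Position:** the side camera puts every part within about 3 mm of its pocket centre. The scene camera reads all five 3–6 mm off along y. It showed the same y offset before anything was moved, so I put it down to calibration. Either reading is inside the roughly 10 mm clearance.
- **Seating:** part tops read within 6 mm of the expected height, and the pictures show all five standing upright. The tool height at contact matched the pocket floor for every part.
- **Left alone:** the fan wheel, terminal box and orange look-alike were not touched. The robot is clear of everything.

My first move call was refused for missing keys, and nothing moved.

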